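# Grade slide carriers in a docking ladder and square them up with the treadle

### The arm

A 6-joint arm with a two-finger parallel gripper is mounted at the origin on a cart in front of the work surface, level with it; the furniture and walls round the work are solid. World frame = base frame: x ahead of the robot, y to its left, z up, the work surface at z = 0. Lengths are in m, angles in rad, forces in N, time in s.
With the tool pointing down it reaches from about 0.375 to 0.975 m from the base axis. Payload 3.8 kg.
Tool frame: the origin (TCP) lies where the fingers leave the gripper's body, on its centre line; the fingertips stand 73 mm ahead of it and the grasp point (between the pads) lies 54 mm ahead of it; z points along the fingers, y is the line along which they close (so a half turn about z gives the same grasp; the last joint's range is limited). The gripper opens to 85 mm and grips with 20 to 120 N. Pads are 22 mm wide; open, the fingers measure 114 mm over their backs; the gripper's body (76 mm by 85 mm) begins 54 mm behind the grasp point. The pads swing forward as they close: fully open they stand 13 mm farther back than shut.
Start: joints at [1.112, 0.264, 1.604, -0, 1.274, -0.037], TCP at [0.276, 0.616, 0.304] pointing down, gripper open.
Joint ranges: [-2.63, 2.63], [-0.94, 2.18], [0.31, 2.57], [-1.31, 4.45], [0, 2.66], [-2.55, 2.55]. Speed limits (rad/s): [2.57, 2.57, 3.14, 3.14, 3.14, 3.14].

### API

Orientations are given as a rotation vector (axis times angle).
In Python, from workcell import read_state, viewer, bot gives the robot as it stands.
- The arm moves only by the tool jog_arm, never from a script. Its argument "increments" is a list that holds one entry, the list of rows, each a list of 7 numbers: the shift along the tool's x, y, z in units of 30 mm (1.0 is 30 mm), then the turn, a rotation vector about the tool's x, y, z in units of 6 degrees (1.0 is 6 degrees), then the opening, from -1 (shut) to 1 (fully open). A call has exactly 5 rows; each row shifts and turns the commanded pose from where the row before left it, along the tool's axes as they then stand; what a row does not reach is not made up. A row lasts 1/12 s, in which the tool goes at most 41.7 mm and 7.16 degrees, less where a joint would pass 70% of its speed; a pose out of reach is approached as far as the arm can. A call is refused whole if a number of a shift passes 1 or a number of a turn 1, either way. A call with a gripper value outside its range is refused whole. The fingers move at their own pace and stop on an object; "force" is the grip in N (left out, the last holds). Time passes only in rows, so rows that do not move let the fingers close, or fill a call up. It gives the time, the measured TCP pose, the force, the opening and the grip force at its end, in the units of the state.
- read_state(): the state, without advancing time (a new reading comes with each control period).
- viewer.read_camera(name): name is "scene" or "top" or "wrist"; returns (picture, depth): 384x512x3 uint8, blue, green, red; 384x512 float32, m along the optical axis (not along the pixel's ray), 0 where there is no reading.
- viewer.camera_params(name): a dict with "fx", "fy", "cx", "cy" (pixels), "R" (3x3) and "t" (3): a world point X has camera coordinates R X + t; the wrist camera has in their place "hand_eye" (4x4, takes a point from camera to tool coordinates, whose origin is the TCP and whose axes are the flange's). Camera axes: x right, y down, z forward; pixel columns grow to the right and rows downward; lengths in m; the calibration is good to about 2 mm. A picture is of the moment at which its call begins: read the wrist's pose just before it. camera_params takes no time and is no camera call.
- bot.finish_job(): hands the job in; it is judged then, once.
The state is a dict: "time": time; "q": joint angles; "joint_vel": joint speeds; "joint_torque": joint torques, N m; "tool_pos": TCP position; "tcp_rot": TCP orientation; "wrist_force": force on the tool from outside, world axes, zero at the start; "torque": the same for the moment, N m; "width": opening from 0.0 (shut) to 1.0 (fully open); "grip_force": force on a finger pad.
Only numpy, scipy, OpenCV 4.12 (cv2) and the standard library are available. Lean on these libraries where they do the work, as an engineer would, in place of code of your own. Each camera call takes 0.05 s, during which the arm holds its last target. There are 200 camera calls.

### The job

Clear the black blank out of the docking ladder into the orange tray, then dock the blue slide carriers that lie on the bench: try each along the ladder, from the narrow end up, and leave it fully down in the narrowest slot that takes it; one that fits no slot goes into the tray too, beside the blank and flat on the floor. When every carrier is in its place, press the red treadle right down to its stop so that the carriers in the ladder are pushed flush against the blue fence, and let it come back up. Leave the petri dish, the weighing dish and the tape roll where they are.

Things in the scene. Friction and masses are not known exactly. Their poses are not given: they have to be found in the camera images.
- ladder: Fixed docking ladder: grey base 160 x 270 x 8 mm (x -100..60, y -171..99) with four open-topped slots along its x. Origin on the worktop under the middle of the slot row; x away from the robot, y left. 8 mm walls between the slots have steep roof tops (60 degrees, z 19 to ridge 26) that lead a carrier in. Blue fence at the back (face x +50, 26 high), steel pusher fingers in front (face x -50, 17 high)
- slot1 (a point): Middle of the floor of the 29 mm wide slot, number 1 of 4 from the left (the narrowest), 8 mm above the worktop; axes as the ladder's. A carrier has 10 mm of play either way along x. One that is fully in has its origin at this height; one that the slot refuses stays 11 mm or more higher
- slot2 (a point): Middle of the floor of the 35 mm wide slot, number 2 of 4 from the left (next wider), 8 mm above the worktop; axes as the ladder's. A carrier has 10 mm of play either way along x. One that is fully in has its origin at this height; one that the slot refuses stays 11 mm or more higher
- slot3 (a point): Middle of the floor of the 41 mm wide slot, number 3 of 4 from the left (next wider), 8 mm above the worktop; axes as the ladder's. A carrier has 10 mm of play either way along x. One that is fully in has its origin at this height; one that the slot refuses stays 11 mm or more higher
- slot4 (a point): Middle of the floor of the 47 mm wide slot, number 4 of 4 from the left (the widest), 8 mm above the worktop; axes as the ladder's. A carrier has 10 mm of play either way along x. One that is fully in has its origin at this height; one that the slot refuses stays 11 mm or more higher
- treadle (a joint): Angle of the red spring treadle at the right (-y) end of the ladder, rad: 0 up at rest, 0.28 down at its stop; springs back up. Fully down takes about 8 N at the pad. It drives the steel pusher fingers 19 mm along the slots toward the fence: seated carriers end with their origin 9 to 10 mm past the slot point along x
- treadle_pad (a point): Top of the ribbed black pad at the raised front end of the treadle (50 mm along x, 44 mm wide), the place to press; about 57 mm above the worktop at rest, sinking about 26 mm to the stop. The hinge lies about 90 mm farther back along the ladder's x, 24 mm above the worktop
- carrier_a: Loose slide carrier, about 0.12 kg: flat blue foot 80 mm long (x), 10 thick, with a white upright grip fin in the middle (14 along x, 18 along y, from 10 to 44 mm above the underside; grip it along x). Foot width (y) differs, 26 to 56 mm, and is found by trying; the right slot is 3 mm wider; one carrier fits none. Origin: centre of the underside, z up. Either end may face the fence. May be absent
- carrier_b: Loose slide carrier, about 0.12 kg: flat blue foot 80 mm long (x), 10 thick, with a white upright grip fin in the middle (14 along x, 18 along y, from 10 to 44 mm above the underside; grip it along x). Foot width (y) differs, 26 to 56 mm, and is found by trying; the right slot is 3 mm wider; one carrier fits none. Origin: centre of the underside, z up. Either end may face the fence. May be absent
- carrier_c: Loose slide carrier, about 0.12 kg: flat blue foot 80 mm long (x), 10 thick, with a white upright grip fin in the middle (14 along x, 18 along y, from 10 to 44 mm above the underside; grip it along x). Foot width (y) differs, 26 to 56 mm, and is found by trying; the right slot is 3 mm wider; one carrier fits none. Origin: centre of the underside, z up. Either end may face the fence. May be absent
- carrier_d: Loose slide carrier, about 0.12 kg: flat blue foot 80 mm long (x), 10 thick, with a white upright grip fin in the middle (14 along x, 18 along y, from 10 to 44 mm above the underside; grip it along x). Foot width (y) differs, 26 to 56 mm, and is found by trying; the right slot is 3 mm wider; one carrier fits none. Origin: centre of the underside, z up. Either end may face the fence. May be absent
- carrier_e: Loose slide carrier, about 0.12 kg: flat blue foot 80 mm long (x), 10 thick, with a white upright grip fin in the middle (14 along x, 18 along y, from 10 to 44 mm above the underside; grip it along x). Foot width (y) differs, 26 to 56 mm, and is found by trying; the right slot is 3 mm wider; one carrier fits none. Origin: centre of the underside, z up. Either end may face the fence. May be absent
- blank: Loose black filler blank left in the narrowest slot, 0.12 kg: shaped like a carrier with a foot 26 mm wide, 80 mm long (x), 10 thick, and a black fin with a yellow band (14 along x, 18 along y, from 10 to 44 mm above the underside; grip it along x). Belongs in the orange tray. Origin: centre of the underside, z up
- tray: Fixed orange open tray for the blank and a carrier that fits no slot (56 mm wide), side by side, 130 x 130 mm outside, 30 mm high, walls and floor 4 mm; origin at the centre of its underside, z up
- petri_dish: Loose clear flat petri dish, 61 mm across, 15 mm high, behind the ladder: leave alone. Origin: centre of the underside
- weighing_dish: Loose white weighing dish, 60 x 70 x 12 mm, behind the ladder: leave alone. Origin: centre of the underside
- tape_roll: Loose yellow tape roll, 66 mm across, 19 mm high, behind the carriers on the left: leave alone. Origin: centre of the underside

How it is judged:
By the outcome, as a careful person would: the job done as asked, in the order asked, and still so for the second after the job is handed in, with the robot touching nothing.
Of carrier_a, carrier_b, carrier_c, carrier_d, carrier_e only 4 to 5 are there at a start; the rules pass over those that are not, and their reading is None.
At some moment in a run one of carrier_a, carrier_b, carrier_c, carrier_d, carrier_e may be knocked a few centimetres aside while the robot is not near it.
Once in a run the grip may slacken for a moment while it holds something.
It also fails if it takes over 210 s, if anything falls off the work surface, if the arm or the gripper's body presses on something with over 40 N, if the wrist force passes 120 N, or if a joint passes its speed limit or range.

## Working session

There is one attempt and no reset: what is moved stays moved. The work goes in short steps, Python scripts to look and compute and a tool call to move; the robot and the scene stay as the last step left them, time stands still between calls to the robot, and variables do not carry over. Pictures are saved under pics/ and viewed, at most 14 in all, crops included, and the job is handed in when it is done.

Besides the shell and the picture viewer there is one more tool, called after "Emit:" by a JSON object that holds its "api" and its "payload". jog_arm: Moves the arm, as the interface text tells. Its arguments: {"type":"object","properties":{"increments":{"type":"array","items":{"type":"array","items":{"type":"array","items":{"type":"number"}}}},"force":{"type":"number"}},"required":["increments"]}

```bash
ls; mkdir -p pics
python3 - <<'E'
from workcell import read_state, viewer, bot
import cv2,numpy as np
s=read_state();print(s)
for n in("top","scene"):
    im,d=viewer.read_camera(n);cv2.imwrite(f"pics/{n}0.png",im);np.save(f"pics/{n}0.npy",d);print(n,viewer.camera_params(n))
print(viewer.camera_params("wrist"))
E
```

```text
pics
{'time': 0.0, 'q': array([ 1.11208089e+00,  2.64755039e-01,  1.60540202e+00, -7.92991551e-06,
        1.27370407e+00, -3.69093959e-02]), 'joint_vel': array([ 0.0002363 , -0.000211  , -0.00096031,  0.00071159,  0.00137518,
        0.0002794 ]), 'joint_torque': array([-1.10851848e-03, -5.15111840e+01, -3.67316866e+01, -2.56556223e-04,
        1.30944457e-02, -3.98142106e-05]), 'tool_pos': array([0.27610234, 0.61531026, 0.30254545]), 'tcp_rot': array([-0.6575515 , -3.0714441 ,  0.00345677]), 'wrist_force': array([-0.13926179,  0.14347406, -0.87009127]), 'torque': array([ 0.06053515, -0.04055334,  0.02189975]), 'grip_force': 0.0, 'width': 1.001394669765252}
top {'fx': 401.82602742595134, 'fy': 401.82602742595134, 'cx': 254.79024565766767, 'cy': 188.28132071054793, 'R': array([[ 0.02930515, -0.99955352,  0.00582748],
       [-0.98948527, -0.02983506, -0.14152307],
       [ 0.14163374, -0.00161885, -0.98991781]]), 't': array([-0.00604504,  0.60255831,  1.36704959])}
scene {'fx': 387.7790524658656, 'fy': 387.7790524658656, 'cx': 259.3687893367564, 'cy': 190.12367882535045, 'R': array([[ 0.48330219, -0.87545112, -0.00208092],
       [-0.67249543, -0.36973438, -0.641129  ],
       [ 0.56050771,  0.31125846, -0.76743031]]), 't': array([-0.2477902 ,  0.44018008,  0.72780553])}
{'fx': 298.2870007518482, 'fy': 298.2870007518482, 'cx': 255.12851018464457, 'cy': 191.8117901913814, 'hand_eye': array([[ 6.20910840e-04, -9.63776857e-01, -2.66709175e-01,
         6.62255939e-02],
       [ 9.99999451e-01,  3.73191301e-04,  9.79483963e-04,
        -8.51280930e-04],
       [-8.44470432e-04, -2.66709637e-01,  9.63776559e-01,
        -7.17167793e-02],
       [ 0.00000000e+00,  0.00000000e+00,  0.00000000e+00,
         1.00000000e+00]])}
```

View pics/top0.png

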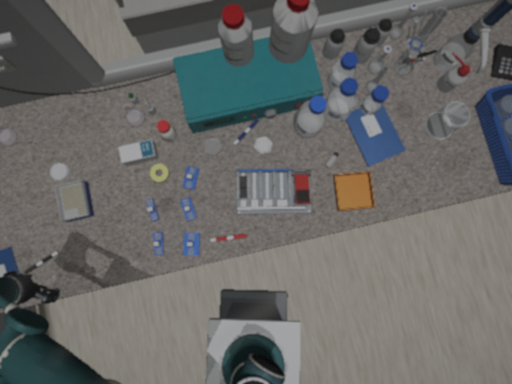

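View pics/scene0.png

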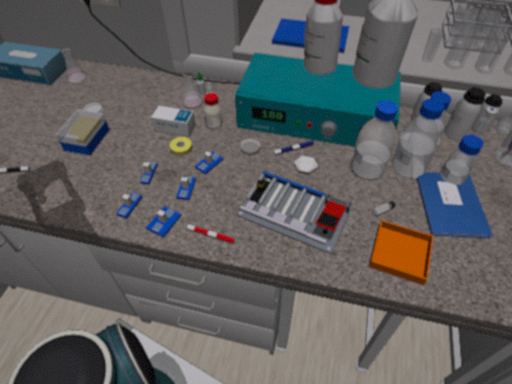

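```bash
cat > h.py <<'E'
from workcell import read_state, viewer, bot
import cv2,numpy as np
from scipy.spatial.transform import Rotation as Ro
def shot(n,name=None):
    s=read_state(); im,d=viewer.read_camera(n); p=viewer.camera_params(n)
    K=np.array([[p['fx'],0,p['cx']],[0,p['fy'],p['cy']],[0,0,1]])
    if n=="wrist":
        T=np.eye(4);T[:3,:3]=Ro.from_rotvec(s['tcp_rot']).as_matrix();T[:3,3]=s['tool_pos']
        M=T@p['hand_eye']; Rwc,o=M[:3,:3],M[:3,3]
    else: Rwc,o=p['R'].T,-p['R'].T@p['t']
    if name: cv2.imwrite(f"pics/{name}.png",im)
    return dict(im=im,d=d,K=K,R=Rwc,o=o,s=s)
def ray(c,uv,z):
    uv=np.atleast_2d(uv).astype(float); r=np.c_[uv,np.ones(len(uv))]@np.linalg.inv(c['K']).T@c['R'].T
    return c['o']+r*((z-c['o'][2])/r[:,2])[:,None]
def px(c,X):
    q=(np.atleast_2d(X)-c['o'])@c['R']; q=q@c['K'].T; return q[:,:2]/q[:,2:]
def cloud(c):
    v,u=np.indices(c['d'].shape); q=np.stack([u,v,np.ones_like(u)],-1)@np.linalg.inv(c['K']).T*c['d'][...,None]
    return q@c['R'].T+c['o']
def mask(c,lo,hi): return cv2.inRange(cv2.cvtColor(c['im'],cv2.COLOR_BGR2HSV),lo,hi)
def blobs(m,amin):
    cs,_=cv2.findContours(m,cv2.RETR_EXTERNAL,cv2.CHAIN_APPROX_NONE)
    return [k for k in cs if cv2.contourArea(k)>=amin]
def rect(c,k,z):
    P=ray(c,k.reshape(-1,2),z)[:,:2]; (cx,cy),(w,h),a=cv2.minAreaRect((P*1000).astype(np.float32))
    b=cv2.boxPoints(((cx,cy),(w,h),a)); e=[b[1]-b[0],b[2]-b[1]]; L=max(e,key=np.linalg.norm)
    ang=np.degrees(np.arctan2(L[1],L[0])); ang=(ang+90)%180-90
    return np.round([cx,cy,max(w,h),min(w,h),ang],1)
BLUE=((105,120,60),(128,255,255)); ORANGE=((5,150,100),(18,255,255)); RED=((0,150,80),(4,255,255))
E
python3 - <<'E'
from h import *
c=shot("top")
for nm,(lo,hi),z,a in(("blue",BLUE,.01,40),("orange",ORANGE,.03,300),("red",RED,.04,30)):
    for k in blobs(mask(c,lo,hi),a):
        r=rect(c,k,z)
        if r[0]<900:print(nm,k.reshape(-1,2).mean(0).round(),r)
print(px(c,[[.45,0,0]]))
w=shot("wrist","w0")
print(ray(w,[[256,192]],0))
E
```

```text
blue [  7. 260.] [325.7 870.1  81.7  44.6  22.2]
blue [191. 244.] [403.9 230.5  73.2  49.3   2.8]
blue [191. 180.] [640.  243.9  74.9  40.3 -10.8]
blue [374. 133.] [ 828.5 -419.   204.5  143.6   25.1]
blue [498. 130.] [ 846.4 -861.1  376.4  126.2   -3.5]
orange [351. 194.] [ 606.5 -337.8  124.3  123.1  -82.9]
red [301. 182.] [ 632.  -150.7   46.4   42.6    1.7]
[[256.79610498 232.45511488]]
[[0.31050445 0.60010783 0.        ]]
```

View pics/w0.png

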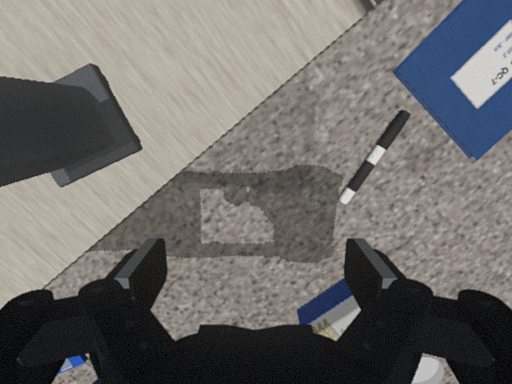

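```bash
cat >> h.py <<'E'
def yaw(s): y=Ro.from_rotvec(s['tcp_rot']).as_matrix()[:,1]; return np.degrees(np.arctan2(y[1],y[0]))
def plan(P,th,frm=None,n=None,smax=.95,g=1):
    """rows (tool units) from measured pose (or frm=(p,yaw)) to P (m), yaw th deg, tool down"""
    s=read_state(); p,t=(s['tool_pos'],yaw(s)) if frm is None else frm
    dz=P[2]-p[2]; d=np.array(P[:2])-p[:2]; dt=(th-t+180)%360-180
    need=max(np.linalg.norm(d)/.03,abs(dz)/.03,abs(dt)/6)/smax; n=n or int(np.ceil(need/5)*5)
    rows=[]
    for i in range(n):
        a=np.radians(t+dt*i/n); y=np.array([np.cos(a),np.sin(a)]); x=np.array([-y[1],y[0]])
        rows.append([round(v,2)+0. for v in(x@d/n/.03,y@d/n/.03,-dz/n/.03,0,0,-dt/n/6,g)])
    for i in range(0,n,5): print([rows[i:i+5]])
    return (np.array(P),th)
E
python3 - <<'E'
from h import *
s=read_state();print(s['tool_pos'],yaw(s),Ro.from_rotvec(s['tcp_rot']).as_matrix().round(3).tolist())
plan((.52,.17,.30),0)
E
```

```text
[0.27616654 0.61553305 0.30304526] 65.83583025521362 [[-0.912, 0.409, -0.001], [0.409, 0.912, -0.001], [0.0, -0.001, -1.0]]
[[[np.float64(-0.67), np.float64(-0.51), np.float64(0.01), 0.0, 0.0, np.float64(0.55), 1.0], [np.float64(-0.7), np.float64(-0.47), np.float64(0.01), 0.0, 0.0, np.float64(0.55), 1.0], [np.float64(-0.73), np.float64(-0.43), np.float64(0.01), 0.0, 0.0, np.float64(0.55), 1.0], [np.float64(-0.75), np.float64(-0.39), np.float64(0.01), 0.0, 0.0, np.float64(0.55), 1.0], [np.float64(-0.77), np.float64(-0.34), np.float64(0.01), 0.0, 0.0, np.float64(0.55), 1.0]]]
[[[np.float64(-0.79), np.float64(-0.3), np.float64(0.01), 0.0, 0.0, np.float64(0.55), 1.0], [np.float64(-0.81), np.float64(-0.25), np.float64(0.01), 0.0, 0.0, np.float64(0.55), 1.0], [np.float64(-0.82), np.float64(-0.21), np.float64(0.01), 0.0, 0.0, np.float64(0.55), 1.0], [np.float64(-0.83), np.float64(-0.16), np.float64(0.01), 0.0, 0.0, np.float64(0.55), 1.0], [np.float64(-0.84), np.float64(-0.11), np.float64(0.01), 0.0, 0.0, np.float64(0.55), 1.0]]]
[[[np.float64(-0.84), np.float64(-0.06), np.float64(0.01), 0.0, 0.0, np.float64(0.55), 1.0], [np.float64(-0.85), np.float64(-0.01), np.float64(0.01), 0.0, 0.0, np.float64(0.55), 1.0], [np.float64(-0.85), np.float64(0.03), np.float64(0.01), 0.0, 0.0, np.float64(0.55), 1.0], [np.float64(-0.84), np.float64(0.08), np.float64(0.01), 0.0, 0.0, np.float64(0.55), 1.0], [np.float64(-0.84), np.float64(0.13), np.float64(0.01), 0.0, 0.0, np.float64(0.55), 1.0]]]
[[[np.float64(-0.83), np.float64(0.18), np.float64(0.01), 0.0, 0.0, np.float64(0.55), 1.0], [np.float64(-0.82), np.float64(0.23), np.float64(0.01), 0.0, 0.0, np.float64(0.55), 1.0], [np.float64(-0.8), np.float64(0.27), np.float64(0.01), 0.0, 0.0, np.float64(0.55), 1.0], [np.float64(-0.78), np.float64(0.32), np.float64(0.01), 0.0, 0.0, np.float64(0.55), 1.0], [np.float64(-0.76), np.float64(0.36), np.float64(0.01), 0.0, 0.0, np.float64(0.55), 1.0]]]
```

Emit:
{"api": "jog_arm", "payload": {"increments": [[[-0.72,-0.43,0,0,0,0.55,1],[-0.72,-0.43,0,0,0,0.55,1],[-0.72,-0.43,0,0,0,0.55,1],[-0.72,-0.43,0,0,0,0.55,1],[-0.72,-0.43,0,0,0,0.55,1]]]}}

```text
time: 0.62
tool_pos: [0.3364, 0.5045, 0.3035]
tcp_rot: [1.096, 2.944, -0.001]
wrist_force: [-0.1, 1.4, 0.4]
width: 0.999
grip_force: 0.0
```

Emit:
{"api": "jog_arm", "payload": {"increments": [[[-0.82,-0.21,0,0,0,0.55,1],[-0.82,-0.21,0,0,0,0.55,1],[-0.82,-0.21,0,0,0,0.55,1],[-0.82,-0.21,0,0,0,0.55,1],[-0.82,-0.21,0,0,0,0.55,1]]]}}

```text
time: 1.03
tool_pos: [0.3966, 0.393, 0.3037]
tcp_rot: [1.507, 2.756, -0.0]
wrist_force: [1.1, -0.6, 0.0]
width: 0.999
grip_force: 0.0
```

Emit:
{"api": "jog_arm", "payload": {"increments": [[[-0.85,0.03,0,0,0,0.55,1],[-0.85,0.03,0,0,0,0.55,1],[-0.85,0.03,0,0,0,0.55,1],[-0.85,0.03,0,0,0,0.55,1],[-0.85,0.03,0,0,0,0.55,1]]]}}

```text
time: 1.45
tool_pos: [0.4567, 0.281, 0.3038]
tcp_rot: [1.887, 2.512, -0.0]
wrist_force: [-0.3, 0.3, -0.5]
width: 0.997
grip_force: 0.0
```

Emit:
{"api": "jog_arm", "payload": {"increments": [[[-0.8,0.27,0,0,0,0.55,1],[-0.8,0.27,0,0,0,0.55,1],[-0.8,0.27,0,0,0,0.55,1],[-0.8,0.27,0,0,0,0.55,1],[0,0,0,0,0,0,1]]]}}

```text
time: 1.87
tool_pos: [0.5083, 0.1913, 0.3038]
tcp_rot: [2.165, 2.274, -0.002]
wrist_force: [-0.8, -0.2, -0.2]
width: 1.0
grip_force: 0.0
```

Run:
```python
import re
t=open('h.py').read(); i=t.index("    need=max")
t=t[:i]+'''    need=max(np.linalg.norm(d)/.03,abs(dz)/.03,abs(dt)/6)/smax; m=n or int(np.ceil(need/5)); p=np.array(p,float)
    for i in range(m):
        k=(m-i)*5; dt=(th-t+180)%360-180; w=round(-dt/k/6,2); D=np.array(P)-p
        ax=lambda j:(lambda a:(np.array([-np.sin(a),np.cos(a),0]),np.array([np.cos(a),np.sin(a),0])))(np.radians(t-6*w*j))
        x,y=ax(2); r=[round(float(v),2)+0. for v in(x@D/k/.03,y@D/k/.03,-D[2]/k/.03)]
        for j in range(5):
            x,y=ax(j); p=p+.03*(r[0]*x+r[1]*y-r[2]*np.array([0,0,1]))
        t-=30*w; print("5x",r+[0,0,w,g])
    return (p,t)
'''
open('h.py','w').write(t)
from h import *
w=shot("wrist","w1");s=w['s'];print(s['tool_pos'],yaw(s),s['time'])
for k in blobs(mask(w,*BLUE),150): print(k.reshape(-1,2).mean(0).round(),rect(w,k,.01))
```

```text
[0.50832292 0.19127721 0.30376591] 2.8317310429299427 1.8667
[466. 268.] [806.   62.3  37.8  11.8 -42. ]
[171. 128.] [406.2 229.2  80.   55.1   1.1]
[368. 126.] [642.  243.9  80.8  43.4  -9.5]
[274. 120.] [528.8 245.8  79.3  37.5  21.7]
[161.  23.] [403.8 344.4  79.9  32.3   8.5]
[268.   8.] [520.3 360.9  75.5  21.3   2.9]
```

View pics/w1.png

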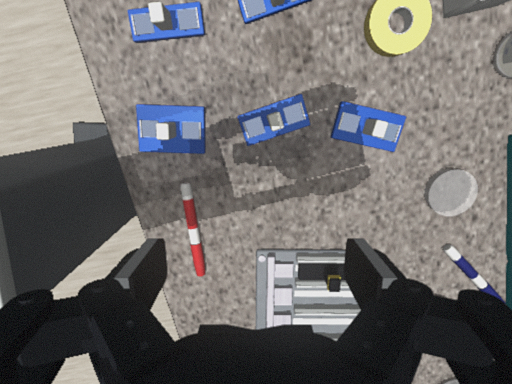

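Run:
```python
from h import *
print(plan((.56,-.16,.30),0))
```

```text
5x [-0.79, 0.08, 0.01, 0, 0, np.float64(0.03), 1]
5x [-0.79, 0.09, 0.01, 0, 0, np.float64(0.03), 1]
5x [-0.78, 0.11, 0.0, 0, 0, np.float64(0.04), 1]
(array([ 0.55973263, -0.15984661,  0.30071353]), np.float64(-0.05105554322815542))
```

Emit:
{"api": "jog_arm", "payload": {"increments": [[[-0.79,0.08,0,0,0,0.03,1],[-0.79,0.08,0,0,0,0.03,1],[-0.79,0.08,0,0,0,0.03,1],[-0.79,0.08,0,0,0,0.03,1],[-0.79,0.08,0,0,0,0.03,1]]]}}

```text
time: 2.33
tool_pos: [0.5243, 0.0769, 0.3038]
tcp_rot: [-2.175, -2.266, -0.0]
wrist_force: [0.6, -0.0, 0.0]
width: 1.0
grip_force: 0.0
```

Emit:
{"api": "jog_arm", "payload": {"increments": [[[-0.79,0.09,0,0,0,0.03,1],[-0.79,0.09,0,0,0,0.03,1],[-0.79,0.09,0,0,0,0.03,1],[-0.79,0.09,0,0,0,0.03,1],[-0.79,0.09,0,0,0,0.03,1]]]}}

```text
time: 2.75
tool_pos: [0.5419, -0.0411, 0.3038]
tcp_rot: [-2.193, -2.249, -0.001]
wrist_force: [-0.0, 0.2, -0.1]
width: 1.0
grip_force: 0.0
```

Emit:
{"api": "jog_arm", "payload": {"increments": [[[-0.78,0.11,0,0,0,0.04,1],[-0.78,0.11,0,0,0,0.04,1],[-0.78,0.11,0,0,0,0.04,1],[-0.78,0.11,0,0,0,0.04,1],[0,0,0,0,0,0,1]]]}}

```text
time: 3.17
tool_pos: [0.5573, -0.1369, 0.3038]
tcp_rot: [2.215, 2.226, -0.001]
wrist_force: [0.1, -0.3, 0.1]
width: 1.003
grip_force: 0.0
```

Run:
```python
from h import *
w=shot("wrist","w2");s=w['s'];print(s['tool_pos'],yaw(s),s['time'])
X=cloud(w); np.save("pics/w2X.npy",X)
g=X[60:120,30:100]; print("table z?",np.median(X[(X[...,2]<.05)&(X[...,2]>-.05)][:,2]))
for k in blobs(mask(w,*BLUE),150): print(k.reshape(-1,2).mean(0).round(),rect(w,k,.026))
for k in blobs(mask(w,*RED),100): print("red",k.reshape(-1,2).mean(0).round(),rect(w,k,.04))
```

```text
[ 0.55730575 -0.13689912  0.30377059] 0.30082446970458493 3.1667
table z? 0.002299984227338653
[433. 373.] [ 8.262e+02 -4.325e+02  7.130e+01  5.420e+01  3.000e-01]
[362.  73.] [673.8 -37.1 151.4  12.5 -87.6]
red [319. 182.] [ 632.5 -153.4   58.1   49.4    8. ]
```

View pics/w2.png

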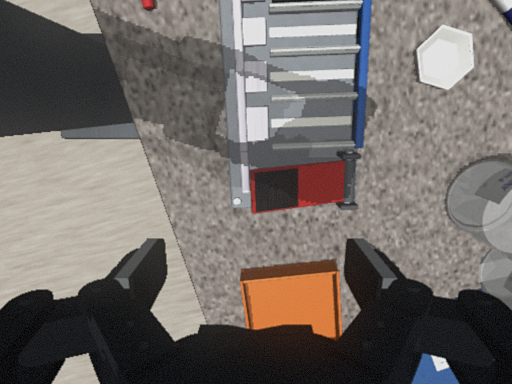

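Run:
```python
from h import *
import cv2
X=np.load("pics/w2X.npy"); im=cv2.imread("pics/w2.png"); hsv=cv2.cvtColor(im,cv2.COLOR_BGR2HSV)
b=cv2.inRange(hsv,*BLUE)>0; n=np.zeros_like(b); n[:160,330:390]=1
P=X[b&n]; print("blue z pct",np.percentile(P[:,2],[5,25,50,75,95]).round(4))
T=P[P[:,2]>.022]; 
m=T[:,:2].mean(0); u,sv,vt=np.linalg.svd(T[:,:2]-m,full_matrices=False); print("top centre",m,"dir",np.degrees(np.arctan2(vt[0][1],vt[0][0])))
# ladder frame
def lad(P,O,t): a=np.radians(t); R=np.array([[np.cos(a),-np.sin(a)],[np.sin(a),np.cos(a)]]); return (P[...,:2]-O)@R
t=np.degrees(np.arctan2(vt[0][1],vt[0][0]))%180-90; print("yaw",t)
L=lad(X,np.zeros(2),t); 
lt=lad(T,np.zeros(2),t); print("fence x range",np.percentile(lt[:,0],[2,50,98]),"ymin",lt[:,1].min())
fx=np.median(lt[:,0])-.055
sel=(L[...,0]>fx-.03)&(L[...,0]<fx+.03)&(X[...,2]<.06)
y=L[...,1][sel]; z=X[...,2][sel]
for yb in np.arange(-.2,.07,.003):
    k=(y>=yb)&(y<yb+.003)
    if k.sum()>5: print(round(yb+.0015,4),*np.percentile(z[k]*1000,[10,50,90]).round(1),end=' | ')
```

```text
blue z pct [0.0247 0.0269 0.0275 0.0281 0.0288]
top centre [ 0.67437809 -0.03073703] dir -87.62827214779792
yaw 2.371727852202085
fence x range [0.66886739 0.67259797 0.67715825] ymin -0.1405721788159621
-0.1985 36.1 43.6 53.0 | -0.1955 35.3 42.6 53.0 | -0.1925 35.5 43.8 52.8 | -0.1895 36.0 43.1 53.1 | -0.1865 35.4 42.9 52.3 | -0.1835 35.7 43.1 52.9 | -0.1805 35.4 43.5 52.7 | -0.1775 35.7 43.0 53.4 | -0.1745 35.7 43.1 52.6 | -0.1715 36.0 43.5 52.8 | -0.1685 35.5 43.1 53.3 | -0.1655 35.7 43.1 52.4 | -0.1625 35.1 43.0 52.8 | -0.1595 9.1 36.5 51.2 | -0.1565 9.1 35.3 48.4 | -0.1535 8.8 9.8 40.1 | -0.1505 8.7 9.7 10.5 | -0.1475 8.8 9.7 10.6 | -0.1445 8.6 9.5 10.4 | -0.1415 18.8 21.8 22.7 | -0.1385 23.5 26.6 28.1 | -0.1355 21.8 24.3 27.1 | -0.1325 9.0 10.8 21.0 | -0.1295 8.6 9.7 10.6 | -0.1265 8.4 9.6 10.7 | -0.1235 8.7 9.6 10.6 | -0.1205 8.8 9.8 10.7 | -0.1175 8.7 9.7 10.6 | -0.1145 9.0 10.0 11.0 | -0.1115 9.0 10.0 11.0 | -0.1085 9.1 10.1 11.3 | -0.1055 8.7 9.9 11.1 | -0.1025 8.7 9.9 10.6 | -0.0995 8.8 9.7 10.8 | -0.0965 8.8 9.8 10.5 | -0.0935 8.7 9.6 10.7 | -0.0905 8.8 9.8 10.9 | -0.0875 8.8 10.0 20.2 | -0.0845 21.7 23.9 26.7 | -0.0815 23.9 26.6 27.9 | -0.0785 9.2 21.0 23.1 | -0.0755 8.8 9.7 10.8 | -0.0725 8.6 9.7 10.5 | -0.0695 8.6 9.6 10.6 | -0.0665 8.7 9.7 10.6 | -0.0635 8.7 9.8 10.9 | -0.0605 9.2 10.2 11.0 | -0.0575 8.9 10.1 11.1 | -0.0545 9.1 10.2 11.1 | -0.0515 8.6 9.7 10.9 | -0.0485 8.8 9.7 10.5 | -0.0455 8.7 9.7 10.9 | -0.0425 8.8 9.7 10.6 | -0.0395 8.6 9.7 10.8 | -0.0365 10.1 21.4 24.8 | -0.0335 24.9 26.6 28.4 | -0.0305 21.2 23.0 24.9 | -0.0275 8.8 9.7 10.8 | -0.0245 8.6 9.7 10.8 | -0.0215 8.7 9.8 10.9 | -0.0185 8.7 9.8 10.8 | -0.0155 9.0 10.0 11.0 | -0.0125 9.3 10.2 11.2 | -0.0095 9.1 10.1 11.1 | -0.0065 9.0 10.0 10.9 | -0.0035 8.8 9.8 10.9 | -0.0005 8.8 9.8 10.8 | 0.0025 8.6 9.7 10.8 | 0.0055 9.3 16.2 22.4 | 0.0085 23.2 25.6 28.0 | 0.0115 22.3 24.8 27.4 | 0.0145 15.9 18.4 21.2 |
```

```bash
cat >> h.py <<'E'
LO=np.array([.61934,-.0197]); LY=2.37
def L2W(x,y):
    a=np.radians(LY); return LO+[x*np.cos(a)-y*np.sin(a), x*np.sin(a)+y*np.cos(a)]
SY=[.0735,.0335,-.0125,-.0645]
E
python3 - <<'E'
from h import *
plan((.61,-.03,.25),LY,g=0.0)
E
```

```text
5x [0.69, 0.37, 0.36, 0, 0, np.float64(-0.07), 0.0]
```

Emit:
{"api": "jog_arm", "payload": {"increments": [[[0.69,0.37,0.36,0,0,-0.07,0],[0.69,0.37,0.36,0,0,-0.07,0],[0.69,0.37,0.36,0,0,-0.07,0],[0.69,0.37,0.36,0,0,-0.07,0],[0.69,0.37,0.36,0,0,-0.07,0]]]}}

```text
time: 3.63
tool_pos: [0.61, -0.0271, 0.2494]
tcp_rot: [-2.17, -2.27, -0.001]
wrist_force: [-0.0, -1.0, -0.6]
width: 0.499
grip_force: 0.0
```

Emit:
{"api": "jog_arm", "payload": {"increments": [[[0,0,0,0,0,0,0],[0,0,0,0,0,0,0],[0,0,0,0,0,0,0],[0,0,0,0,0,0,0],[0,0,0,0,0,0,0]]]}}

```text
time: 4.05
tool_pos: [0.61, -0.0303, 0.2507]
tcp_rot: [2.173, 2.267, 0.001]
wrist_force: [-0.8, 0.4, 0.2]
width: 0.496
grip_force: 0.0
```

Run:
```python
from h import *
w=shot("wrist","w3");s=w['s'];print(s['tool_pos'],yaw(s),s['time'],s['width'])
X=cloud(w); hs=cv2.cvtColor(w['im'],cv2.COLOR_BGR2HSV); Y=cv2.inRange(hs,(20,90,80),(35,255,255))
for k in blobs(Y,15): print("yellow",k.reshape(-1,2).mean(0).round(),rect(w,k,.045))
a=np.radians(LY);R=np.array([[np.cos(a),-np.sin(a)],[np.sin(a),np.cos(a)]]); L=(X[...,:2]-LO)@R; z=X[...,2]
k=(abs(L[...,1]-.0735)<.02)&(abs(L[...,0])<.045)&(z>.045)&(z<.07); print("fin top lad",k.sum(),L[k].mean(0),L[k].min(0),L[k].max(0),z[k].mean())
k=(abs(L[...,0])<.03)&(z<.06)
for c in(.055,.012,-.037,-.092,.092):
    m=k&(abs(L[...,1]-c)<.006)&(z>.0245)&(z<.032); print(c,m.sum(),L[m][:,1].mean() if m.any() else None)
k=(abs(L[...,0]-.055)<.012)&(z>.022)&(z<.034)&(abs(L[...,1])<.08); q=L[k]; print("fence x",np.percentile(q[:,0],[2,50,98]),np.polyfit(q[:,1],q[:,0],1))
```

```text
[ 0.61003883 -0.03030625  0.25072815] 2.437098169821212 4.05 0.49640581571800024
fin top lad 387 [-0.00202374  0.07281129] [-0.00887055  0.06396926] [0.00528885 0.08218779] 0.052889017937822795
0.055 241 0.05484765332873347
0.012 217 0.012150649746757586
-0.037 185 -0.036504877154871405
-0.092 172 -0.09122434302102198
0.092 271 0.09155006670415373
fence x [0.04476953 0.0548552  0.06051545] [-0.0057757   0.05470444]
```

View pics/w3.png

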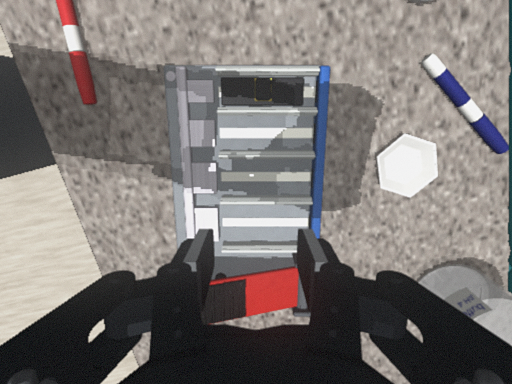

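Run:
```python
from h import *
p=plan((*L2W(-.002,.0733),.15),LY,g=0.0); plan((*L2W(-.002,.0733),.097),LY,frm=p,g=0.0)
```

```text
5x [0.56, 0.05, 0.67, 0, 0, np.float64(0.0), 0.0]
5x [0.0, 0.0, 0.35, 0, 0, np.float64(0.0), 0.0]
```

Emit:
{"api": "jog_arm", "payload": {"increments": [[[0.56,0.05,0.67,0,0,0,0],[0.56,0.05,0.67,0,0,0,0],[0.56,0.05,0.67,0,0,0,0],[0.56,0.05,0.67,0,0,0,0],[0.56,0.05,0.67,0,0,0,0]]]}}

```text
time: 4.52
tool_pos: [0.6141, 0.0542, 0.1493]
tcp_rot: [2.174, 2.266, 0.002]
wrist_force: [0.7, 0.1, -1.0]
width: 0.495
grip_force: 0.0
```

Emit:
{"api": "jog_arm", "payload": {"increments": [[[0,0,0.44,0,0,0,0],[0,0,0.44,0,0,0,0],[0,0,0.44,0,0,0,0],[0,0,0.43,0,0,0,0],[0,0,0,0,0,0,0]]]}}

```text
time: 4.93
tool_pos: [0.6122, 0.0533, 0.094]
tcp_rot: [-2.172, -2.266, 0.005]
wrist_force: [-1.0, 0.3, 0.1]
width: 0.501
grip_force: 0.0
```

Emit:
{"api": "jog_arm", "payload": {"increments": [[[0,0,0,0,0,0,-1],[0,0,0,0,0,0,-1],[0,0,0,0,0,0,-1],[0,0,0,0,0,0,-1],[0,0,0,0,0,0,-1]]], "force": 60}}

```text
time: 5.35
tool_pos: [0.6147, 0.0543, 0.098]
tcp_rot: [2.172, 2.268, 0.002]
wrist_force: [1.3, -0.9, 2.6]
width: 0.151
grip_force: 59.8
```

Emit:
{"api": "jog_arm", "payload": {"increments": [[[0,0,0,0,0,0,-1],[0,0,0,0,0,0,-1],[0,0,-0.5,0,0,0,-1],[0,0,-0.5,0,0,0,-1],[0,0,-0.8,0,0,0,-1]]]}}

```text
time: 5.77
tool_pos: [0.6116, 0.0544, 0.1485]
tcp_rot: [-2.17, -2.266, 0.007]
wrist_force: [-0.7, -0.4, -1.5]
width: 0.149
grip_force: 59.3
```

Run:
```python
from h import *
s=read_state();print(s['tool_pos'],yaw(s),s['width'],s['grip_force'],s['wrist_force'])
c=shot("top"); m=mask(c,*ORANGE)
for k in blobs(m,300):
    print(rect(c,k,.03)); h=cv2.convexHull(k); print(ray(c,cv2.approxPolyDP(h,4,True).reshape(-1,2),.03)[:,:2].round(4).tolist())
```

```text
[0.61161372 0.05444479 0.14851314] 2.476045081280651 0.14911660271058422 59.34702515602112 [-0.71419876 -0.40624432 -1.47936059]
[ 606.5 -337.8  124.3  123.1  -82.9]
[[0.6714, -0.3866], [0.5573, -0.4066], [0.5396, -0.2866], [0.6571, -0.2724]]
```

```bash
cat >> h.py <<'E'
TO=np.array([.6065,-.338]); TY=7.5
def T2W(x,y):
    a=np.radians(TY); return TO+[x*np.cos(a)-y*np.sin(a), x*np.sin(a)+y*np.cos(a)]
E
python3 - <<'E'
from h import *
q=T2W(0,.037);p=plan((*q,.17),TY,g=-1); plan((*q,.097),TY,frm=p,g=-1)
E
```

```text
5x [-0.79, -0.07, -0.03, 0, 0, np.float64(-0.06), -1]
5x [-0.78, -0.1, -0.03, 0, 0, np.float64(-0.05), -1]
5x [-0.79, -0.12, -0.04, 0, 0, np.float64(-0.06), -1]
5x [0.0, 0.0, 0.49, 0, 0, np.float64(0.0), -1]
```

Emit:
{"api": "jog_arm", "payload": {"increments": [[[-0.79,-0.07,-0.14,0,0,-0.06,-1],[-0.79,-0.07,-0.14,0,0,-0.06,-1],[-0.79,-0.07,-0.14,0,0,-0.06,-1],[-0.79,-0.07,-0.14,0,0,-0.06,-1],[-0.79,-0.07,-0.14,0,0,-0.06,-1]]]}}

```text
time: 6.23
tool_pos: [0.6095, -0.0652, 0.1714]
tcp_rot: [-2.136, -2.303, 0.0]
wrist_force: [0.2, 0.1, -0.6]
width: 0.151
grip_force: 59.4
```

Emit:
{"api": "jog_arm", "payload": {"increments": [[[-0.78,-0.1,0,0,0,-0.05,-1],[-0.78,-0.1,0,0,0,-0.05,-1],[-0.78,-0.1,0,0,0,-0.05,-1],[-0.78,-0.1,0,0,0,-0.05,-1],[-0.78,-0.1,0,0,0,-0.05,-1]]]}}

```text
time: 6.65
tool_pos: [0.6045, -0.1832, 0.1711]
tcp_rot: [-2.106, -2.33, 0.0]
wrist_force: [-0.4, 0.9, -0.6]
width: 0.152
grip_force: 59.4
```

Emit:
{"api": "jog_arm", "payload": {"increments": [[[-0.79,-0.12,0,0,0,-0.06,-1],[-0.79,-0.12,0,0,0,-0.06,-1],[-0.79,-0.12,0,0,0,-0.06,-1],[-0.79,-0.12,0,0,0,-0.06,-1],[-0.79,-0.12,0,0,0,-0.06,-1]]]}}

```text
time: 7.07
tool_pos: [0.6, -0.3029, 0.171]
tcp_rot: [-2.069, -2.363, 0.0]
wrist_force: [-0.3, 0.1, -1.6]
width: 0.152
grip_force: 59.4
```

Emit:
{"api": "jog_arm", "payload": {"increments": [[[0,0,0,0,0,0,-1],[0,0,0,0,0,0,-1],[0,0,0,0,0,0,-1],[0,0,0,0,0,0,-1],[0,0,0,0,0,0,-1]]]}}

```text
time: 7.48
tool_pos: [0.6005, -0.3009, 0.1716]
tcp_rot: [-2.068, -2.364, -0.0]
wrist_force: [-0.1, 0.2, -1.6]
width: 0.15
grip_force: 59.4
```

Run:
```python
from h import *
s=read_state();print(s['tool_pos'],yaw(s),s['width'],s['grip_force'],s['q'].round(2))
q=T2W(0,.037); plan((*q,.097),TY,g=-1)
c=shot("scene","s1"); w=shot("wrist","w4")
cv2.imwrite("pics/s1c.png",cv2.resize(np.hstack([c['im'][190:320,330:470],w['im'][230:360,180:320]]),None,fx=2.5,fy=2.5))
```

```text
[ 0.60052546 -0.3008786   0.17156227] 7.639505663209929 0.1498844466420507 59.38897132873535 [-0.5   0.36  1.73  0.    1.05 -0.64]
5x [0.0, 0.01, 0.5, 0, 0, np.float64(0.0), -1]
```

View pics/s1c.png

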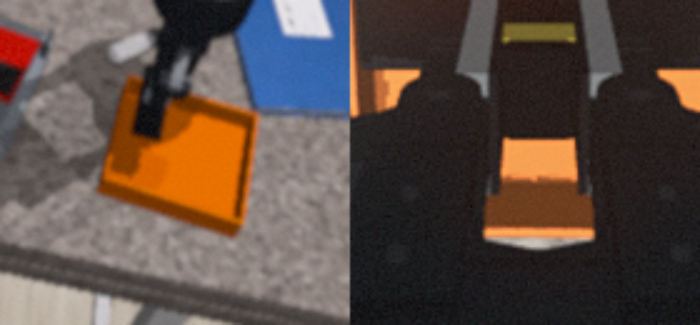

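Emit:
{"api": "jog_arm", "payload": {"increments": [[[0,0.01,0.6,0,0,0,-1],[0,0.01,0.6,0,0,0,-1],[0,0.01,0.6,0,0,0,-1],[0,0.01,0.5,0,0,0,-1],[0,0,0.2,0,0,0,-1]]]}}

```text
time: 8.0
tool_pos: [0.6004, -0.3007, 0.094]
tcp_rot: [-2.066, -2.361, 0.001]
wrist_force: [-1.5, -0.2, 4.6]
width: 0.149
grip_force: 64.5
```

Emit:
{"api": "jog_arm", "payload": {"increments": [[[0,0,0,0,0,0,-1],[0,0,0,0,0,0,0],[0,0,0,0,0,0,0],[0,0,0,0,0,0,0],[0,0,0,0,0,0,0]]]}}

```text
time: 8.42
tool_pos: [0.6023, -0.3023, 0.0979]
tcp_rot: [2.069, 2.362, 0.001]
wrist_force: [0.4, -0.9, -0.7]
width: 0.503
grip_force: 0.0
```

Emit:
{"api": "jog_arm", "payload": {"increments": [[[0,0,-0.4,0,0,0,0],[0,0,-0.8,0,0,0,0],[0,0,-1,0,0,0,0],[0,0,-1,0,0,0,0],[0,0,-1,0,0,0,0]]]}}

```text
time: 8.83
tool_pos: [0.6016, -0.302, 0.2253]
tcp_rot: [2.07, 2.363, 0.0]
wrist_force: [0.6, 0.4, 0.3]
width: 0.502
grip_force: 0.0
```

Run:
```python
from h import *
s=read_state();print(s['tool_pos'],yaw(s),s['width'],s['time'])
plan((.50,.20,.30),0,g=1)
```

```text
[ 0.60158079 -0.30196194  0.22529204] 7.569238575369749 0.5020529774585949 8.8333
5x [0.85, -0.07, -0.12, 0, 0, np.float64(0.06), 1]
5x [0.85, -0.09, -0.13, 0, 0, np.float64(0.06), 1]
5x [0.84, -0.13, -0.12, 0, 0, np.float64(0.07), 1]
5x [0.84, -0.15, -0.13, 0, 0, np.float64(0.06), 1]
```

Emit:
{"api": "jog_arm", "payload": {"increments": [[[0.92,-0.07,-0.12,0,0,0.06,1],[0.92,-0.07,-0.12,0,0,0.06,1],[0.92,-0.07,-0.12,0,0,0.06,1],[0.92,-0.07,-0.12,0,0,0.06,1],[0.92,-0.07,-0.12,0,0,0.06,1]]]}}

```text
time: 9.25
tool_pos: [0.5745, -0.1652, 0.2426]
tcp_rot: [2.107, 2.328, 0.001]
wrist_force: [0.5, 0.7, 0.0]
width: 1.002
grip_force: 0.0
```

Emit:
{"api": "jog_arm", "payload": {"increments": [[[0.92,-0.09,-0.13,0,0,0.06,1],[0.92,-0.09,-0.13,0,0,0.06,1],[0.92,-0.09,-0.13,0,0,0.06,1],[0.92,-0.09,-0.13,0,0,0.06,1],[0.92,-0.09,-0.13,0,0,0.06,1]]]}}

```text
time: 9.67
tool_pos: [0.5489, -0.0287, 0.262]
tcp_rot: [2.143, 2.296, 0.002]
wrist_force: [0.5, -0.5, -0.0]
width: 1.004
grip_force: 0.0
```

Emit:
{"api": "jog_arm", "payload": {"increments": [[[0.92,-0.13,-0.12,0,0,0.07,1],[0.92,-0.13,-0.12,0,0,0.07,1],[0.92,-0.13,-0.12,0,0,0.07,1],[0.92,-0.13,-0.12,0,0,0.07,1],[0.92,-0.13,-0.12,0,0,0.07,1]]]}}

```text
time: 10.08
tool_pos: [0.5218, 0.108, 0.2801]
tcp_rot: [2.185, 2.256, 0.002]
wrist_force: [0.8, -0.7, 1.4]
width: 0.997
grip_force: 0.0
```

Emit:
{"api": "jog_arm", "payload": {"increments": [[[0.92,-0.15,-0.13,0,0,0.06,1],[0.92,-0.15,-0.13,0,0,0.06,1],[0.92,-0.15,-0.13,0,0,0.06,1],[0.92,-0.15,-0.13,0,0,0.06,1],[0,0,0,0,0,0,1]]]}}

```text
time: 10.5
tool_pos: [0.5012, 0.2208, 0.2965]
tcp_rot: [-2.209, -2.233, -0.007]
wrist_force: [-0.3, 0.9, 1.0]
width: 0.997
grip_force: 0.0
```

Emit:
{"api": "jog_arm", "payload": {"increments": [[[0,0,0,0,0,0,1],[0,0,0,0,0,0,0],[0,0,0,0,0,0,0],[0,0,0,0,0,0,0],[0,0,0,0,0,0,0]]]}}

```text
time: 10.92
tool_pos: [0.5018, 0.2158, 0.2939]
tcp_rot: [-2.215, -2.228, 0.001]
wrist_force: [-0.3, 0.4, -0.1]
width: 0.505
grip_force: 0.0
```

```bash
cat >> h.py <<'E'
def carriers(c):
    "x,y,len,width,yaw of foot (foot-top plane) and fin-top centre from depth, mm"
    X=cloud(c); out=[]
    for k in blobs(mask(c,*BLUE),150):
        r=rect(c,k,.01)
        if not(70<r[2]<90 and 20<r[3]<62): continue
        f=(np.hypot(X[...,0]-r[0]/1e3,X[...,1]-r[1]/1e3)<.016)&(X[...,2]>.039)&(X[...,2]<.055)
        out.append((r,(X[f].mean(0)*1e3).round(1),f.sum()))
    return sorted(out,key=lambda o:o[0][3])
E
python3 - <<'E'
from h import *
w=shot("wrist","w5");s=w['s'];print(s['tool_pos'],yaw(s),s['time'])
for o in carriers(w): print(*o)
c=shot("top"); print("tray now"); X=cloud(c);
E
```

```text
[0.50179804 0.21575376 0.29387367] 0.3484455091625074 10.9167
[522.3 374.   79.5  26.3  20.4] [522.3 373.3  45.1] 319
[403.8 344.6  80.1  32.2   8.1] [405.  344.5  44.9] 316
[528.6 246.   79.1  37.5  21.5] [528.8 246.5  45.3] 222
[642.  243.9  80.7  43.5  -9.8] [641.4 244.6  45. ] 242
[4.061e+02 2.295e+02 8.020e+01 5.510e+01 4.000e-01] [407.3 229.8  44.8] 232
tray now
```

```bash
cat >> h.py <<'E'
def fetch(x,y,th,i):
    "grasp plan from here and carry to above slot i"
    p=plan((x/1e3,y/1e3,.15),th,g=0); p=plan((p[0][0],p[0][1],.09),th,frm=p,g=0); print("close, then lift 80mm")
    p=(p[0]+[0,0,.08],p[1]); plan((*L2W(0,SY[i-1]),.17),LY,frm=p,g=-1)
def here(): s=read_state(); print("t",s['time'],s['tool_pos'].round(4),"yaw",yaw(s).round(2),"w",s['width'].round(3),"gf",s['grip_force'].round(1),"F",s['wrist_force'].round(1)); return s
E
python3 - <<'E'
from h import *
fetch(522.3,373.6,20.4,1)
E
```

```text
5x [0.52, 0.11, 0.48, 0, 0, np.float64(-0.33), 0]
5x [0.49, 0.19, 0.48, 0, 0, np.float64(-0.34), 0]
5x [0.0, 0.0, 0.4, 0, 0, np.float64(0.0), 0]
close, then lift 80mm
5x [-0.74, -0.02, 0.0, 0, 0, np.float64(0.2), -1]
5x [-0.74, 0.06, 0.0, 0, 0, np.float64(0.2), -1]
5x [-0.73, 0.13, 0.0, 0, 0, np.float64(0.2), -1]
```

Emit:
{"api": "jog_arm", "payload": {"increments": [[[0.52,0.11,0.48,0,0,-0.33,0],[0.52,0.11,0.48,0,0,-0.33,0],[0.52,0.11,0.48,0,0,-0.33,0],[0.52,0.11,0.48,0,0,-0.33,0],[0.52,0.11,0.48,0,0,-0.33,0]]]}}

```text
time: 11.43
tool_pos: [0.5125, 0.2959, 0.2213]
tcp_rot: [2.011, 2.413, 0.0]
wrist_force: [1.5, 0.5, 0.1]
width: 0.5
grip_force: 0.0
```

Emit:
{"api": "jog_arm", "payload": {"increments": [[[0.49,0.19,0.48,0,0,-0.34,0],[0.49,0.19,0.48,0,0,-0.34,0],[0.49,0.19,0.48,0,0,-0.34,0],[0.49,0.19,0.48,0,0,-0.34,0],[0.49,0.19,0.48,0,0,-0.34,0]]]}}

```text
time: 11.85
tool_pos: [0.5218, 0.3742, 0.1491]
tcp_rot: [-1.789, -2.583, 0.0]
wrist_force: [0.0, -0.2, 0.2]
width: 0.498
grip_force: 0.0
```

Emit:
{"api": "jog_arm", "payload": {"increments": [[[0,0,0.4,0,0,0,0],[0,0,0.5,0,0,0,0],[0,0,0.6,0,0,0,0],[0,0,0.5,0,0,0,0],[0,0,0,0,0,0,0]]]}}

```text
time: 12.27
tool_pos: [0.5193, 0.3715, 0.086]
tcp_rot: [-1.79, -2.579, 0.011]
wrist_force: [-0.8, -0.2, -0.6]
width: 0.501
grip_force: 0.0
```

Emit:
{"api": "jog_arm", "payload": {"increments": [[[0,0,0,0,0,0,0],[0,0,0,0,0,0,-1],[0,0,0,0,0,0,-1],[0,0,0,0,0,0,-1],[0,0,0,0,0,0,-1]]], "force": 60}}

```text
time: 12.68
tool_pos: [0.5226, 0.3744, 0.0918]
tcp_rot: [1.789, 2.581, 0.005]
wrist_force: [1.0, -0.2, 3.0]
width: 0.15
grip_force: 60.2
```

Emit:
{"api": "jog_arm", "payload": {"increments": [[[0,0,0,0,0,0,-1],[0,0,-0.5,0,0,0,-1],[0,0,-0.8,0,0,0,-1],[0,0,-0.8,0,0,0,-1],[0,0,-0.6,0,0,0,-1]]]}}

```text
time: 13.1
tool_pos: [0.5214, 0.374, 0.1724]
tcp_rot: [1.79, 2.582, 0.001]
wrist_force: [0.6, 0.3, -0.7]
width: 0.148
grip_force: 59.6
```

Emit:
{"api": "jog_arm", "payload": {"increments": [[[-0.74,-0.02,0,0,0,0.2,-1],[-0.74,-0.02,0,0,0,0.2,-1],[-0.74,-0.02,0,0,0,0.2,-1],[-0.74,-0.02,0,0,0,0.2,-1],[-0.74,-0.02,0,0,0,0.2,-1]]]}}

```text
time: 13.52
tool_pos: [0.5529, 0.2665, 0.1708]
tcp_rot: [-1.923, -2.484, 0.001]
wrist_force: [0.5, 0.7, -0.7]
width: 0.152
grip_force: 59.6
```

Emit:
{"api": "jog_arm", "payload": {"increments": [[[-0.74,0.06,0,0,0,0.2,-1],[-0.74,0.06,0,0,0,0.2,-1],[-0.74,0.06,0,0,0,0.2,-1],[-0.74,0.06,0,0,0,0.2,-1],[-0.74,0.06,0,0,0,0.2,-1]]]}}

```text
time: 13.93
tool_pos: [0.585, 0.1598, 0.1707]
tcp_rot: [-2.051, -2.379, 0.001]
wrist_force: [0.5, -0.6, -1.0]
width: 0.153
grip_force: 59.6
```

Emit:
{"api": "jog_arm", "payload": {"increments": [[[-0.73,0.13,0,0,0,0.2,-1],[-0.73,0.13,0,0,0,0.2,-1],[-0.73,0.13,0,0,0,0.2,-1],[-0.73,0.13,0,0,0,0.2,-1],[-0.73,0.13,0,0,0,0.2,-1]]]}}

```text
time: 14.35
tool_pos: [0.6161, 0.0532, 0.1707]
tcp_rot: [-2.173, -2.269, 0.001]
wrist_force: [0.3, -0.6, -0.7]
width: 0.148
grip_force: 59.6
```

Emit:
{"api": "jog_arm", "payload": {"increments": [[[0,0,0,0,0,0,-1],[0,0,0,0,0,0,-1],[0,0,0,0,0,0,-1],[0,0,0,0,0,0,-1],[0,0,0,0,0,0,-1]]]}}

```text
time: 14.77
tool_pos: [0.6159, 0.0551, 0.1709]
tcp_rot: [-2.17, -2.271, 0.0]
wrist_force: [-0.1, -0.2, -1.4]
width: 0.154
grip_force: 59.6
```

```bash
cat >> h.py <<'E'
def held(w):
    "held foot pose relative to TCP along tool axes (mm) if seen, from blue at the underside region"
    s=w['s']; X=cloud(w); b=(mask(w,*BLUE)>0); T=Ro.from_rotvec(s['tcp_rot']).as_matrix(); q=(X-s['tool_pos'])@T*1e3
    k=b&(abs(q[...,0])<45)&(abs(q[...,1])<60)&(q[...,2]>40)&(q[...,2]<110); q=q[k]
    if len(q)<30: print("not seen"); return
    print("held n",len(q),"x",np.percentile(q[:,0],[2,98]).round(1),"y",np.percentile(q[:,1],[2,98]).round(1),"z",np.percentile(q[:,2],[5,50,95]).round(1))
E
python3 - <<'E'
from h import *
here(); held(shot("wrist","w6")); plan((*L2W(0,SY[0]),.098),LY,g=-1)
E
```

```text
Traceback (most recent call last):
  File "h.py", line 65, in here
    def here(): s=read_state(); print("t",s['time'],s['tool_pos'].round(4),"yaw",yaw(s).round(2),"w",s['width'].round(3),"gf",s['grip_force'].round(1),"F",s['wrist_force'].round(1)); return s
                                                                                                     ^^^^^^^^^^^^^^^^
AttributeError: 'float' object has no attribute 'round'
```

```bash
sed -i "s/s\['width'\].round(3)/round(s['width'],3)/;s/s\['grip_force'\].round(1)/round(s['grip_force'],1)/" h.py
python3 - <<'E'
from h import *
here(); held(shot("wrist","w6")); plan((*L2W(0,SY[0]),.098),LY,g=-1)
E
```

```text
t 14.7667 [0.6159 0.0551 0.1709] yaw 2.61 w 0.154 gf 59.6 F [-0.1 -0.2 -1.4]
held n 2086 x [-11.7  13.6] y [-38.   40.1] z [79.3 80.5 85.5]
5x [-0.01, 0.0, 0.49, 0, 0, np.float64(0.01), -1]
```

Emit:
{"api": "jog_arm", "payload": {"increments": [[[-0.02,0,0.6,0,0,0.04,-1],[-0.02,0,0.6,0,0,0,-1],[-0.02,0,0.5,0,0,0,-1],[-0.02,0,0.4,0,0,0,-1],[0,0,0.3,0,0,0,-1]]]}}

```text
time: 15.23
tool_pos: [0.6157, 0.0522, 0.0991]
tcp_rot: [-2.174, -2.265, 0.003]
wrist_force: [-33.4, -1.7, 74.4]
width: 0.151
grip_force: 71.1
```

Emit:
{"api": "jog_arm", "payload": {"increments": [[[0,0,0.04,0,0,0,-1],[0,0,0,0,0,0,-1],[0,0,0,0,0,0,-1],[0,0,0,0,0,0,-1],[0,0,0,0,0,0,-1]]]}}

```text
time: 15.65
tool_pos: [0.616, 0.0522, 0.0993]
tcp_rot: [-2.175, -2.265, 0.001]
wrist_force: [-7.7, 0.1, 9.5]
width: 0.146
grip_force: 61.8
```

Run:
```python
from h import *
here()
```

```text
t 15.65 [0.616  0.0522 0.0993] yaw 2.33 w 0.146 gf 61.8 F [-7.7  0.1  9.5]
```

Emit:
{"api": "jog_arm", "payload": {"increments": [[[0,0,0,0,0,0,0],[0,0,0,0,0,0,0],[0,0,0,0,0,0,0],[0,0,-0.3,0,0,0,0],[0,0,-0.9,0,0,0,0]]]}}

```text
time: 16.07
tool_pos: [0.6131, 0.0516, 0.1298]
tcp_rot: [-2.172, -2.261, 0.01]
wrist_force: [-0.5, -0.8, 0.6]
width: 0.501
grip_force: 0.0
```

Emit:
{"api": "jog_arm", "payload": {"increments": [[[0,0,-1,0,0,0,0],[0,0,-1,0,0,0,0],[-0.9,-0.1,-1,0,0,0,0],[-0.9,-0.1,-0.5,0,0,0,0],[-0.9,-0.1,0,0,0,0,0]]]}}

```text
time: 16.48
tool_pos: [0.6136, -0.0301, 0.2454]
tcp_rot: [2.169, 2.261, 0.01]
wrist_force: [0.6, -0.5, -0.0]
width: 0.501
grip_force: 0.0
```

Emit:
{"api": "jog_arm", "payload": {"increments": [[[0,0,0,0,0,0,0],[0,0,0,0,0,0,0],[0,0,0,0,0,0,0],[0,0,0,0,0,0,0],[0,0,0,0,0,0,0]]]}}

```text
time: 16.9
tool_pos: [0.6104, -0.0286, 0.2381]
tcp_rot: [-2.175, -2.266, 0.001]
wrist_force: [-0.4, -0.1, -0.9]
width: 0.497
grip_force: 0.0
```

```bash
cat >> h.py <<'E'
def ladder(w):
    X=cloud(w); a=np.radians(LY);R=np.array([[np.cos(a),-np.sin(a)],[np.sin(a),np.cos(a)]]); L=(X[...,:2]-LO)@R; z=X[...,2]
    b=mask(w,*BLUE)>0
    for i,y in enumerate(SY):
        k=b&(abs(L[...,1]-y)<.025)&(abs(L[...,0])<.0495)&(z<.045)
        f=(abs(L[...,1]-y)<.015)&(abs(L[...,0])<.03)&(z>.046)&(z<.075)
        if k.sum()>40: print("slot",i+1,"foot n",k.sum(),"x",(np.percentile(L[k][:,0],[2,98])*1e3).round(1),"y",(np.percentile(L[k][:,1],[2,98])*1e3).round(1),"top z",(np.percentile(z[k],[10,50,90])*1e3).round(1),"fin",f.sum(),(L[f].mean(0)*1e3).round(1),(np.median(z[f])*1e3).round(1))
E
python3 - <<'E'
from h import *
here(); w=shot("wrist","w7"); ladder(w); 
c=shot("top"); 
for k in blobs(mask(c,*BLUE),30):
    r=rect(c,k,.01); print(r) if r[0]<700 and 100<r[1]<450 else 0
E
```

```text
t 16.9 [ 0.6104 -0.0286  0.2381] yaw 2.35 w 0.497 gf 0.0 F [-0.4 -0.1 -0.9]
slot 1 foot n 853 x [-38.3  39.3] y [60.  84.7] top z [18.6 19.6 20.5] fin 385 [ 0.9 72.3] 53.4
[402.9 216.3  69.9  21.1   2.8]
[402.2 246.2  69.8  17.6   3.1]
[640.  243.9  74.9  40.3 -10.8]
```

Run:
```python
from h import *
plan((.48,.22,.28),3,g=0)
```

```text
5x [0.85, -0.4, -0.14, 0, 0, np.float64(-0.01), 0]
5x [0.85, -0.39, -0.14, 0, 0, np.float64(-0.01), 0]
```

Emit:
{"api": "jog_arm", "payload": {"increments": [[[0.85,-0.4,-0.14,0,0,0,0],[0.85,-0.4,-0.14,0,0,0,0],[0.85,-0.4,-0.14,0,0,0,0],[0.85,-0.4,-0.14,0,0,0,0],[0.85,-0.4,-0.14,0,0,0,0]]]}}

```text
time: 17.42
tool_pos: [0.5447, 0.0969, 0.2597]
tcp_rot: [-2.176, -2.266, 0.001]
wrist_force: [0.2, 0.9, 0.4]
width: 0.503
grip_force: 0.0
```

Emit:
{"api": "jog_arm", "payload": {"increments": [[[0.85,-0.4,-0.14,0,0,0,0],[0.85,-0.4,-0.14,0,0,0,0],[0.85,-0.4,-0.14,0,0,0,0],[0.85,-0.4,-0.14,0,0,0,0],[0.85,-0.4,-0.14,0,0,0,0]]]}}

```text
time: 17.83
tool_pos: [0.4794, 0.222, 0.2808]
tcp_rot: [-2.176, -2.266, 0.0]
wrist_force: [0.7, -0.9, -0.3]
width: 0.498
grip_force: 0.0
```

Emit:
{"api": "jog_arm", "payload": {"increments": [[[0,0,0,0,0,0,0],[0,0,0,0,0,0,0],[0,0,0,0,0,0,0],[0,0,0,0,0,0,0],[0,0,0,0,0,0,0]]]}}

```text
time: 18.25
tool_pos: [0.4808, 0.2197, 0.2804]
tcp_rot: [-2.178, -2.264, 0.001]
wrist_force: [-0.3, -0.1, -0.2]
width: 0.502
grip_force: 0.0
```

Run:
```python
from h import *
here(); w=shot("wrist","w8")
o=carriers(w)
for k in o: print(*k)
r,f,_=o[0]; c=(r[:2]+f[:2])/2; fetch(c[0],c[1],r[4],2)
```

```text
t 18.25 [0.4808 0.2197 0.2804] yaw 2.23 w 0.502 gf 0.0 F [-0.3 -0.1 -0.2]
[403.7 344.6  79.8  32.3   8.4] [404.8 344.4  44.9] 338
[528.7 246.1  79.3  37.6  21.4] [528.4 246.6  45.1] 245
[641.8 244.   81.5  43.4  -9.5] [641.  244.5  44.8] 270
[405.8 229.3  79.2  55.5   0.8] [407.  230.1  45. ] 241
5x [0.43, -0.23, 0.43, 0, 0, np.float64(-0.1), 0]
5x [0.44, -0.21, 0.44, 0, 0, np.float64(-0.11), 0]
5x [0.0, 0.0, 0.4, 0, 0, np.float64(0.0), 0]
close, then lift 80mm
5x [-0.79, 0.37, 0.0, 0, 0, np.float64(0.07), -1]
5x [-0.78, 0.4, 0.0, 0, 0, np.float64(0.07), -1]
5x [-0.76, 0.44, 0.0, 0, 0, np.float64(0.06), -1]
```

Emit:
{"api": "jog_arm", "payload": {"increments": [[[0.43,-0.23,0.43,0,0,-0.1,0],[0.43,-0.23,0.43,0,0,-0.1,0],[0.43,-0.23,0.43,0,0,-0.1,0],[0.43,-0.23,0.43,0,0,-0.1,0],[0.43,-0.23,0.43,0,0,-0.1,0]]]}}

```text
time: 18.72
tool_pos: [0.4423, 0.2825, 0.2156]
tcp_rot: [2.118, 2.32, -0.0]
wrist_force: [0.0, -0.4, -0.2]
width: 0.501
grip_force: 0.0
```

Emit:
{"api": "jog_arm", "payload": {"increments": [[[0.44,-0.21,0.44,0,0,-0.11,0],[0.44,-0.21,0.44,0,0,-0.11,0],[0.44,-0.21,0.44,0,0,-0.11,0],[0.44,-0.21,0.44,0,0,-0.11,0],[0.44,-0.21,0.44,0,0,-0.11,0]]]}}

```text
time: 19.13
tool_pos: [0.4035, 0.3446, 0.1495]
tcp_rot: [2.05, 2.381, -0.0]
wrist_force: [0.3, 0.6, -0.6]
width: 0.501
grip_force: 0.0
```

Emit:
{"api": "jog_arm", "payload": {"increments": [[[0,0,0.4,0,0,0,0],[0,0,0.5,0,0,0,0],[0,0,0.6,0,0,0,0],[0,0,0.5,0,0,0,0],[0,0,0,0,0,0,0]]]}}

```text
time: 19.55
tool_pos: [0.4019, 0.3423, 0.0869]
tcp_rot: [-2.05, -2.38, 0.01]
wrist_force: [-0.5, -0.4, -1.0]
width: 0.503
grip_force: 0.0
```

Emit:
{"api": "jog_arm", "payload": {"increments": [[[0,0,0,0,0,0,0],[0,0,0,0,0,0,-1],[0,0,0,0,0,0,-1],[0,0,0,0,0,0,-1],[0,0,0,0,0,0,-1]]], "force": 60}}

```text
time: 19.97
tool_pos: [0.4044, 0.3453, 0.0918]
tcp_rot: [2.048, 2.381, 0.005]
wrist_force: [0.5, -0.6, 3.2]
width: 0.15
grip_force: 59.5
```

Emit:
{"api": "jog_arm", "payload": {"increments": [[[0,0,0,0,0,0,-1],[0,0,-0.5,0,0,0,-1],[0,0,-0.8,0,0,0,-1],[0,0,-0.8,0,0,0,-1],[0,0,-0.6,0,0,0,-1]]]}}

```text
time: 20.38
tool_pos: [0.4033, 0.3448, 0.1728]
tcp_rot: [2.049, 2.382, 0.001]
wrist_force: [0.7, -0.1, -0.2]
width: 0.153
grip_force: 58.9
```

Emit:
{"api": "jog_arm", "payload": {"increments": [[[-0.79,0.37,0,0,0,0.07,-1],[-0.79,0.37,0,0,0,0.07,-1],[-0.79,0.37,0,0,0,0.07,-1],[-0.79,0.37,0,0,0,0.07,-1],[-0.79,0.37,0,0,0,0.07,-1]]]}}

```text
time: 20.8
tool_pos: [0.4743, 0.2337, 0.1712]
tcp_rot: [-2.092, -2.344, 0.0]
wrist_force: [0.1, 0.8, -0.9]
width: 0.15
grip_force: 58.9
```

Emit:
{"api": "jog_arm", "payload": {"increments": [[[-0.78,0.4,0,0,0,0.07,-1],[-0.78,0.4,0,0,0,0.07,-1],[-0.78,0.4,0,0,0,0.07,-1],[-0.78,0.4,0,0,0,0.07,-1],[-0.78,0.4,0,0,0,0.07,-1]]]}}

```text
time: 21.22
tool_pos: [0.5456, 0.1231, 0.1711]
tcp_rot: [-2.135, -2.304, 0.001]
wrist_force: [0.1, 0.6, -0.6]
width: 0.15
grip_force: 58.9
```

Emit:
{"api": "jog_arm", "payload": {"increments": [[[-0.76,0.44,0,0,0,0.06,-1],[-0.76,0.44,0,0,0,0.06,-1],[-0.76,0.44,0,0,0,0.06,-1],[-0.76,0.44,0,0,0,0.06,-1],[-0.76,0.44,0,0,0,0.06,-1]]]}}

```text
time: 21.63
tool_pos: [0.6188, 0.0136, 0.1709]
tcp_rot: [-2.171, -2.27, 0.001]
wrist_force: [0.5, 1.0, -0.9]
width: 0.151
grip_force: 58.9
```

Emit:
{"api": "jog_arm", "payload": {"increments": [[[0,0,0,0,0,0,-1],[0,0,0,0,0,0,-1],[0,0,0,0,0,0,-1],[0,0,0,0,0,0,-1],[0,0,0,0,0,0,-1]]]}}

```text
time: 22.05
tool_pos: [0.6179, 0.0157, 0.171]
tcp_rot: [-2.169, -2.272, 0.001]
wrist_force: [0.1, -0.7, -1.9]
width: 0.149
grip_force: 58.9
```

Run:
```python
from h import *
here(); held(shot("wrist","w9")); plan((*L2W(0,SY[1]),.100),LY,g=-1)
```

```text
t 22.05 [0.6179 0.0157 0.171 ] yaw 2.67 w 0.149 gf 58.9 F [ 0.1 -0.7 -1.9]
held n 3016 x [-14.4  16.2] y [-37.7  40.1] z [79.3 80.3 83.9]
5x [-0.01, 0.0, 0.47, 0, 0, np.float64(0.01), -1]
```

Emit:
{"api": "jog_arm", "payload": {"increments": [[[-0.01,0,0.6,0,0,0.04,-1],[-0.01,0,0.6,0,0,0,-1],[-0.01,0,0.5,0,0,0,-1],[-0.01,0,0.35,0,0,0,-1],[0,0,0.2,0,0,0,-1]]]}}

```text
time: 22.52
tool_pos: [0.6175, 0.0141, 0.1021]
tcp_rot: [-2.173, -2.266, 0.003]
wrist_force: [-0.0, -0.8, -2.0]
width: 0.151
grip_force: 58.9
```

Emit:
{"api": "jog_arm", "payload": {"increments": [[[0,0,0.04,0,0,0,-1],[0,0,0.04,0,0,0,-1],[0,0,0.04,0,0,0,-1],[0,0,0.02,0,0,0,-1],[0,0,0,0,0,0,-1]]]}}

```text
time: 22.93
tool_pos: [0.6193, 0.0134, 0.1004]
tcp_rot: [2.175, 2.266, 0.001]
wrist_force: [-0.4, 0.2, -1.1]
width: 0.151
grip_force: 58.9
```

Run:
```python
from h import *
here()
```

```text
t 22.9333 [0.6193 0.0134 0.1004] yaw 2.35 w 0.151 gf 58.9 F [-0.4  0.2 -1.1]
```

Emit:
{"api": "jog_arm", "payload": {"increments": [[[0,0,0.02,0,0,0,-1],[0,0,0,0,0,0,0],[0,0,0,0,0,0,0],[0,0,0,0,0,0,0],[0,0,-0.3,0,0,0,0]]]}}

```text
time: 23.35
tool_pos: [0.6173, 0.0135, 0.1065]
tcp_rot: [-2.174, -2.265, 0.004]
wrist_force: [-0.0, 0.2, 0.2]
width: 0.498
grip_force: 0.0
```

Emit:
{"api": "jog_arm", "payload": {"increments": [[[0,0,-1,0,0,0,0],[0,0,-1,0,0,0,0],[0,0,-1,0,0,0,0],[0,0,-1,0,0,0,0],[0.8,-0.6,-1,0,0,0,0]]]}}

```text
time: 23.77
tool_pos: [0.6024, 0.0338, 0.2604]
tcp_rot: [2.175, 2.26, 0.003]
wrist_force: [1.0, 1.8, 0.8]
width: 0.499
grip_force: 0.0
```

Emit:
{"api": "jog_arm", "payload": {"increments": [[[0.8,-0.6,-0.1,0,0,0,0],[0.8,-0.6,0,0,0,0,0],[0.8,-0.6,0,0,0,0,0],[0.8,-0.6,0,0,0,0,0],[0.4,-0.3,0,0,0,0,0]]]}}

```text
time: 24.18
tool_pos: [0.5127, 0.1428, 0.2613]
tcp_rot: [-2.173, -2.267, -0.001]
wrist_force: [0.6, -0.3, -0.2]
width: 0.5
grip_force: 0.0
```

Emit:
{"api": "jog_arm", "payload": {"increments": [[[0,0,0,0,0,0,0],[0,0,0,0,0,0,0],[0,0,0,0,0,0,0],[0,0,0,0,0,0,0],[0,0,0,0,0,0,0]]]}}

```text
time: 24.6
tool_pos: [0.5155, 0.14, 0.2604]
tcp_rot: [2.177, 2.265, -0.0]
wrist_force: [-0.7, -0.2, 1.1]
width: 0.499
grip_force: 0.0
```

Run:
```python
from h import *
here(); w=shot("wrist","w10"); ladder(w)
o=[k for k in carriers(w) if k[0][0]<700 and k[0][1]>150]
for k in o: print(*k)
r,f,_=o[0]; c=(r[:2]+f[:2])/2; fetch(c[0],c[1],r[4],3)
```

```text
t 24.6 [0.5155 0.14   0.2604] yaw 2.28 w 0.499 gf 0.0 F [-0.7 -0.2  1.1]
slot 1 foot n 258 x [-9.7 39.5] y [48.9 85.7] top z [18.2 19.5 20.6] fin 142 [ 1.  78.6] 53.0
slot 2 foot n 93 x [21. 41.] y [39.7 58.4] top z [18.3 19.6 20.4] fin 0 [nan nan] nan
[528.7 245.8  79.4  37.8  21.4] [528.7 245.7  45.3] 342
[642.  243.7  80.8  44.3  -9.7] [641.2 243.6  44.9] 377
[406.1 229.1  80.3  55.5   1. ] [407.5 229.3  45. ] 351
5x [0.68, 0.21, 0.74, 0, 0, np.float64(-0.64), 0]
5x [0.0, 0.0, 0.4, 0, 0, np.float64(0.0), 0]
close, then lift 80mm
5x [-0.65, -0.01, 0.0, 0, 0, np.float64(0.21), -1]
5x [-0.65, 0.06, 0.0, 0, 0, np.float64(0.21), -1]
5x [-0.63, 0.14, 0.0, 0, 0, np.float64(0.22), -1]h.py:78: RuntimeWarning: Mean of empty slice.
  if k.sum()>40: print("slot",i+1,"foot n",k.sum(),"x",(np.percentile(L[k][:,0],[2,98])*1e3).round(1),"y",(np.percentile(L[k][:,1],[2,98])*1e3).round(1),"top z",(np.percentile(z[k],[10,50,90])*1e3).round(1),"fin",f.sum(),(L[f].mean(0)*1e3).round(1),(np.median(z[f])*1e3).round(1))
  ret = um.true_divide(
  return _methods._mean(a, axis=axis, dtype=dtype,
  ret = ret.dtype.type(ret / rcount)
```

Slots 1 and 2 show seated feet (top ≈18 mm). Next the 38 mm carrier.

Emit:
{"api": "jog_arm", "payload": {"increments": [[[0.68,0.21,0.74,0,0,-0.64,0],[0.68,0.21,0.74,0,0,-0.64,0],[0.68,0.21,0.74,0,0,-0.64,0],[0.68,0.21,0.74,0,0,-0.64,0],[0.68,0.21,0.74,0,0,-0.64,0]]]}}

```text
time: 25.07
tool_pos: [0.5288, 0.2467, 0.1484]
tcp_rot: [1.764, 2.599, 0.001]
wrist_force: [-0.1, -0.1, 0.6]
width: 0.503
grip_force: 0.0
```

Emit:
{"api": "jog_arm", "payload": {"increments": [[[0,0,0.4,0,0,0,0],[0,0,0.5,0,0,0,0],[0,0,0.6,0,0,0,0],[0,0,0.5,0,0,0,0],[0,0,0,0,0,0,0]]]}}

```text
time: 25.48
tool_pos: [0.526, 0.2445, 0.0859]
tcp_rot: [-1.767, -2.593, 0.009]
wrist_force: [-0.2, -0.0, -0.8]
width: 0.502
grip_force: 0.0
```

Emit:
{"api": "jog_arm", "payload": {"increments": [[[0,0,0,0,0,0,0],[0,0,0,0,0,0,-1],[0,0,0,0,0,0,-1],[0,0,0,0,0,0,-1],[0,0,0,0,0,0,-1]]], "force": 60}}

```text
time: 25.9
tool_pos: [0.5291, 0.2467, 0.0912]
tcp_rot: [1.766, 2.596, 0.004]
wrist_force: [1.0, -0.5, 3.6]
width: 0.148
grip_force: 59.7
```

Emit:
{"api": "jog_arm", "payload": {"increments": [[[0,0,0,0,0,0,-1],[0,0,-0.5,0,0,0,-1],[0,0,-0.8,0,0,0,-1],[0,0,-0.8,0,0,0,-1],[0,0,-0.6,0,0,0,-1]]]}}

```text
time: 26.32
tool_pos: [0.5279, 0.2465, 0.1719]
tcp_rot: [1.767, 2.597, 0.001]
wrist_force: [0.0, 0.6, -1.1]
width: 0.15
grip_force: 59.1
```

Emit:
{"api": "jog_arm", "payload": {"increments": [[[-0.65,-0.01,0,0,0,0.21,-1],[-0.65,-0.01,0,0,0,0.21,-1],[-0.65,-0.01,0,0,0,0.21,-1],[-0.65,-0.01,0,0,0,0.21,-1],[-0.65,-0.01,0,0,0,0.21,-1]]]}}

```text
time: 26.73
tool_pos: [0.558, 0.153, 0.1703]
tcp_rot: [-1.908, -2.496, 0.0]
wrist_force: [0.6, 0.6, -0.1]
width: 0.153
grip_force: 59.1
```

Emit:
{"api": "jog_arm", "payload": {"increments": [[[-0.65,0.06,0,0,0,0.21,-1],[-0.65,0.06,0,0,0,0.21,-1],[-0.65,0.06,0,0,0,0.21,-1],[-0.65,0.06,0,0,0,0.21,-1],[-0.65,0.06,0,0,0,0.21,-1]]]}}

```text
time: 27.15
tool_pos: [0.5883, 0.0598, 0.1701]
tcp_rot: [-2.042, -2.387, 0.001]
wrist_force: [-0.2, -0.6, -0.2]
width: 0.15
grip_force: 59.1
```

Emit:
{"api": "jog_arm", "payload": {"increments": [[[-0.63,0.14,0,0,0,0.22,-1],[-0.63,0.14,0,0,0,0.22,-1],[-0.63,0.14,0,0,0,0.22,-1],[-0.63,0.14,0,0,0,0.22,-1],[-0.63,0.14,0,0,0,0.22,-1]]]}}

```text
time: 27.57
tool_pos: [0.6196, -0.0317, 0.1701]
tcp_rot: [-2.176, -2.265, 0.001]
wrist_force: [0.1, -0.1, -0.6]
width: 0.15
grip_force: 59.1
```

Emit:
{"api": "jog_arm", "payload": {"increments": [[[0,0,0,0,0,0,-1],[0,0,0,0,0,0,-1],[0,0,0,0,0,0,-1],[0,0,0,0,0,0,-1],[0,0,0,0,0,0,-1]]]}}

```text
time: 27.98
tool_pos: [0.6193, -0.03, 0.1703]
tcp_rot: [-2.174, -2.267, 0.0]
wrist_force: [-0.4, 0.1, -1.6]
width: 0.147
grip_force: 59.0
```

Run:
```python
from h import *
here(); held(shot("wrist","w11")); plan((*L2W(0,SY[2]),.100),LY,g=-1)
```

```text
t 27.9833 [ 0.6193 -0.03    0.1703] yaw 2.42 w 0.147 gf 59.0 F [-0.4  0.1 -1.6]
held n 3977 x [-16.8  19. ] y [-37.7  39.9] z [78.6 79.7 83.1]
5x [-0.01, 0.0, 0.47, 0, 0, np.float64(0.0), -1]
```

Emit:
{"api": "jog_arm", "payload": {"increments": [[[-0.02,0,0.6,0,0,0,-1],[-0.02,0,0.6,0,0,0,-1],[-0.02,0,0.5,0,0,0,-1],[-0.01,0,0.35,0,0,0,-1],[0,0,0.2,0,0,0,-1]]]}}

```text
time: 28.45
tool_pos: [0.6188, -0.0325, 0.1012]
tcp_rot: [-2.173, -2.266, 0.002]
wrist_force: [-0.8, 1.1, -0.6]
width: 0.152
grip_force: 59.1
```

Emit:
{"api": "jog_arm", "payload": {"increments": [[[0,0,0.04,0,0,0,-1],[0,0,0.04,0,0,0,-1],[0,0,0.04,0,0,0,-1],[0,0,0.02,0,0,0,-1],[0,0,0,0,0,0,-1]]]}}

```text
time: 28.87
tool_pos: [0.6204, -0.0331, 0.0995]
tcp_rot: [2.175, 2.266, 0.001]
wrist_force: [-0.4, -0.2, -1.4]
width: 0.151
grip_force: 59.1
```

Emit:
{"api": "jog_arm", "payload": {"increments": [[[0,0,0.02,0,0,0,-1],[0,0,0,0,0,0,0],[0,0,0,0,0,0,0],[0,0,0,0,0,0,0],[0,0,-0.3,0,0,0,0]]]}}

```text
time: 29.28
tool_pos: [0.6185, -0.0329, 0.1057]
tcp_rot: [-2.174, -2.265, 0.003]
wrist_force: [0.4, -0.1, -0.5]
width: 0.5
grip_force: 0.0
```

Emit:
{"api": "jog_arm", "payload": {"increments": [[[0,0,-1,0,0,0,0],[0,0,-1,0,0,0,0],[0,0,-1,0,0,0,0],[0,0,-1,0,0,0,0],[0.9,-0.2,-1,0,0,0,0]]]}}

```text
time: 29.7
tool_pos: [0.6137, -0.0093, 0.2597]
tcp_rot: [2.177, 2.261, -0.0]
wrist_force: [0.9, 0.6, 1.2]
width: 0.497
grip_force: 0.0
```

Emit:
{"api": "jog_arm", "payload": {"increments": [[[0.9,-0.2,-0.1,0,0,0,0],[0.9,-0.2,0,0,0,0,0],[0.9,-0.2,0,0,0,0,0],[0.9,-0.2,0,0,0,0,0],[0.9,-0.2,0,0,0,0,0]]]}}

```text
time: 30.12
tool_pos: [0.5768, 0.1285, 0.2612]
tcp_rot: [2.175, 2.266, 0.002]
wrist_force: [0.3, -0.5, -0.1]
width: 0.5
grip_force: 0.0
```

Emit:
{"api": "jog_arm", "payload": {"increments": [[[0,0,0,0,0,0,0],[0,0,0,0,0,0,0],[0,0,0,0,0,0,0],[0,0,0,0,0,0,0],[0,0,0,0,0,0,0]]]}}

```text
time: 30.53
tool_pos: [0.5776, 0.1264, 0.2603]
tcp_rot: [2.177, 2.265, 0.0]
wrist_force: [-0.1, 0.1, 0.4]
width: 0.498
grip_force: 0.0
```

```bash
python3 -W ignore - <<'E'
from h import *
here(); w=shot("wrist","w12"); ladder(w)
o=[k for k in carriers(w) if k[0][0]<700 and k[0][1]>150]
for k in o: print(*k)
r,f,_=o[0]; c=(r[:2]+f[:2])/2; fetch(c[0],c[1],r[4],4)
E
```

```text
t 30.5333 [0.5776 0.1264 0.2603] yaw 2.28 w 0.498 gf 0.0 F [-0.1  0.1  0.4]
slot 1 foot n 394 x [-38.3  38.7] y [60.1 85.4] top z [18.5 19.4 20.3] fin 247 [ 0.6 74.3] 53.1
slot 2 foot n 468 x [-36.1  16.7] y [15.5 48.1] top z [18.5 19.5 20.4] fin 235 [ 2.3 35.6] 53.2
slot 3 foot n 704 x [-37.5  28.9] y [-31.3   4.6] top z [18.6 19.5 20.4] fin 153 [ 1.4 -7.6] 52.8
[642.3 243.5  79.8  44.2  -9.5] [642.  243.4  45.2] 372
[406.  228.9  80.5  55.7   0.9] [408.  229.1  44.7] 410
5x [0.8, 0.4, 0.73, 0, 0, np.float64(0.39), 0]
5x [0.0, 0.0, 0.4, 0, 0, np.float64(0.0), 0]
close, then lift 80mm
5x [-0.73, 0.05, 0.0, 0, 0, np.float64(-0.13), -1]
5x [-0.73, 0.01, 0.0, 0, 0, np.float64(-0.13), -1]
5x [-0.73, -0.04, 0.0, 0, 0, np.float64(-0.13), -1]
```

Emit:
{"api": "jog_arm", "payload": {"increments": [[[0.8,0.4,0.73,0,0,0.39,0],[0.8,0.4,0.73,0,0,0.39,0],[0.8,0.4,0.73,0,0,0.39,0],[0.8,0.4,0.73,0,0,0.39,0],[0.8,0.4,0.73,0,0,0.39,0]]]}}

```text
time: 31.0
tool_pos: [0.6427, 0.2448, 0.1496]
tcp_rot: [2.398, 2.029, -0.0]
wrist_force: [-0.6, -0.6, 0.8]
width: 0.503
grip_force: 0.0
```

Emit:
{"api": "jog_arm", "payload": {"increments": [[[0,0,0.4,0,0,0,0],[0,0,0.5,0,0,0,0],[0,0,0.6,0,0,0,0],[0,0,0.5,0,0,0,0],[0,0,0,0,0,0,0]]]}}

```text
time: 31.42
tool_pos: [0.6392, 0.2425, 0.0865]
tcp_rot: [-2.394, -2.03, 0.011]
wrist_force: [-0.9, -0.9, -0.2]
width: 0.501
grip_force: 0.0
```

Emit:
{"api": "jog_arm", "payload": {"increments": [[[0,0,0,0,0,0,0],[0,0,0,0,0,0,-1],[0,0,0,0,0,0,-1],[0,0,0,0,0,0,-1],[0,0,0,0,0,0,-1]]], "force": 60}}

```text
time: 31.83
tool_pos: [0.6431, 0.2449, 0.0927]
tcp_rot: [2.394, 2.032, 0.005]
wrist_force: [0.1, -0.7, 3.1]
width: 0.148
grip_force: 60.5
```

Emit:
{"api": "jog_arm", "payload": {"increments": [[[0,0,0,0,0,0,-1],[0,0,-0.5,0,0,0,-1],[0,0,-0.8,0,0,0,-1],[0,0,-0.8,0,0,0,-1],[0,0,-0.6,0,0,0,-1]]]}}

```text
time: 32.25
tool_pos: [0.6421, 0.2448, 0.1739]
tcp_rot: [2.395, 2.033, 0.001]
wrist_force: [0.5, -0.4, -0.9]
width: 0.151
grip_force: 59.7
```

Emit:
{"api": "jog_arm", "payload": {"increments": [[[-0.73,0.05,0,0,0,-0.13,-1],[-0.73,0.05,0,0,0,-0.13,-1],[-0.73,0.05,0,0,0,-0.13,-1],[-0.73,0.05,0,0,0,-0.13,-1],[-0.73,0.05,0,0,0,-0.13,-1]]]}}

```text
time: 32.67
tool_pos: [0.6339, 0.1344, 0.1721]
tcp_rot: [-2.323, -2.115, 0.001]
wrist_force: [0.4, -0.0, -2.2]
width: 0.148
grip_force: 59.8
```

Emit:
{"api": "jog_arm", "payload": {"increments": [[[-0.73,0.01,0,0,0,-0.13,-1],[-0.73,0.01,0,0,0,-0.13,-1],[-0.73,0.01,0,0,0,-0.13,-1],[-0.73,0.01,0,0,0,-0.13,-1],[-0.73,0.01,0,0,0,-0.13,-1]]]}}

```text
time: 33.08
tool_pos: [0.628, 0.025, 0.1721]
tcp_rot: [-2.25, -2.192, 0.0]
wrist_force: [0.1, -0.5, -0.9]
width: 0.152
grip_force: 59.8
```

Emit:
{"api": "jog_arm", "payload": {"increments": [[[-0.73,-0.04,0,0,0,-0.13,-1],[-0.73,-0.04,0,0,0,-0.13,-1],[-0.73,-0.04,0,0,0,-0.13,-1],[-0.73,-0.04,0,0,0,-0.13,-1],[-0.73,-0.04,0,0,0,-0.13,-1]]]}}

```text
time: 33.5
tool_pos: [0.6221, -0.0845, 0.1721]
tcp_rot: [-2.174, -2.267, 0.0]
wrist_force: [1.0, -0.5, -1.3]
width: 0.146
grip_force: 59.7
```

Emit:
{"api": "jog_arm", "payload": {"increments": [[[0,0,0,0,0,0,-1],[0,0,0,0,0,0,-1],[0,0,0,0,0,0,-1],[0,0,0,0,0,0,-1],[0,0,0,0,0,0,-1]]]}}

```text
time: 33.92
tool_pos: [0.6226, -0.0826, 0.1717]
tcp_rot: [-2.174, -2.268, -0.0]
wrist_force: [0.0, -0.2, -0.5]
width: 0.152
grip_force: 59.7
```

Run:
```python
from h import *
here(); held(shot("wrist","w13")); plan((*L2W(0,SY[3]),.100),LY,g=-1)
```

```text
t 33.9167 [ 0.6226 -0.0826  0.1717] yaw 2.42 w 0.152 gf 59.7 F [ 0.  -0.2 -0.5]
held n 4731 x [-20.3  20.9] y [-37.8  39.7] z [80.1 81.2 84. ]
5x [-0.01, 0.0, 0.48, 0, 0, np.float64(0.0), -1]
```

Emit:
{"api": "jog_arm", "payload": {"increments": [[[-0.01,0,0.6,0,0,0,-1],[-0.01,0,0.6,0,0,0,-1],[-0.02,0,0.5,0,0,0,-1],[-0.01,0,0.35,0,0,0,-1],[0,0,0.2,0,0,0,-1]]]}}

```text
time: 34.38
tool_pos: [0.6218, -0.0844, 0.1024]
tcp_rot: [-2.173, -2.266, 0.002]
wrist_force: [-0.1, -0.1, -1.2]
width: 0.152
grip_force: 59.7
```

Emit:
{"api": "jog_arm", "payload": {"increments": [[[0,0,0.04,0,0,0,-1],[0,0,0.04,0,0,0,-1],[0,0,0.04,0,0,0,-1],[0,0,0.02,0,0,0,-1],[0,0,0,0,0,0,-1]]]}}

```text
time: 34.8
tool_pos: [0.6233, -0.0848, 0.1008]
tcp_rot: [2.175, 2.266, 0.002]
wrist_force: [0.8, 3.7, -0.5]
width: 0.152
grip_force: 59.9
```

Emit:
{"api": "jog_arm", "payload": {"increments": [[[0,0,0.03,0,0,0,-1],[0,0,0,0,0,0,0],[0,0,0,0,0,0,0],[0,0,0,0,0,0,0],[0,0,-0.3,0,0,0,0]]]}}

```text
time: 35.22
tool_pos: [0.6215, -0.0853, 0.1066]
tcp_rot: [-2.174, -2.265, 0.003]
wrist_force: [-1.0, -0.0, -0.1]
width: 0.497
grip_force: 0.0
```

Emit:
{"api": "jog_arm", "payload": {"increments": [[[0,0,-1,0,0,0,0],[0,0,-1,0,0,0,0],[0,0,-1,0,0,0,0],[0,0,-1,0,0,0,0],[0.6,-0.5,-1,0,0,0,0]]]}}

```text
time: 35.63
tool_pos: [0.6089, -0.0701, 0.2608]
tcp_rot: [2.175, 2.261, 0.002]
wrist_force: [-0.0, -0.1, 0.3]
width: 0.501
grip_force: 0.0
```

Emit:
{"api": "jog_arm", "payload": {"increments": [[[0.6,-0.55,-0.1,0,0,0,0],[0.6,-0.55,0,0,0,0,0],[0.6,-0.55,0,0,0,0,0],[0.6,-0.55,0,0,0,0,0],[0.6,-0.55,0,0,0,0,0]]]}}

```text
time: 36.05
tool_pos: [0.5201, 0.0192, 0.262]
tcp_rot: [2.175, 2.265, 0.001]
wrist_force: [0.7, 0.7, -0.1]
width: 0.5
grip_force: 0.0
```

Emit:
{"api": "jog_arm", "payload": {"increments": [[[0.6,-0.55,0,0,0,0,0],[0.6,-0.55,0,0,0,0,0],[0.6,-0.55,0,0,0,0,0],[0.6,-0.55,0,0,0,0,0],[0.6,-0.55,0,0,0,0,0]]]}}

```text
time: 36.47
tool_pos: [0.434, 0.1058, 0.2618]
tcp_rot: [2.175, 2.265, 0.001]
wrist_force: [0.7, -0.0, -0.6]
width: 0.501
grip_force: 0.0
```

Emit:
{"api": "jog_arm", "payload": {"increments": [[[0,0,0,0,0,0,0],[0,0,0,0,0,0,0],[0,0,0,0,0,0,0],[0,0,0,0,0,0,0],[0,0,0,0,0,0,0]]]}}

```text
time: 36.88
tool_pos: [0.4354, 0.1047, 0.2613]
tcp_rot: [2.176, 2.265, 0.0]
wrist_force: [0.8, -0.3, -0.4]
width: 0.501
grip_force: 0.0
```

```bash
python3 -W ignore - <<'E'
from h import *
here(); w=shot("wrist","w14"); ladder(w)
o=[k for k in carriers(w) if k[0][0]<700 and k[0][1]>150]
for k in o: print(*k)
r,f,_=o[0]; c=(r[:2]+f[:2])/2
p=plan((*(c/1e3),.15),r[4],g=0); print("down 60, close, lift 80"); p=(p[0]+[0,0,.03],p[1])
plan((*T2W(0,-.024),.18),TY,frm=p,g=-1)
E
```

```text
t 36.8833 [0.4354 0.1047 0.2613] yaw 2.29 w 0.501 gf 0.0 F [ 0.8 -0.3 -0.4]
slot 1 foot n 566 x [-39.1  39.2] y [60.  85.7] top z [18.2 19.5 20.5] fin 300 [-0.9 74.3] 53.1
slot 2 foot n 702 x [-37.4  40.8] y [18.4 48.4] top z [18.5 19.6 20.5] fin 282 [ 0.9 35.3] 53.0
slot 3 foot n 125 x [-13.   40.9] y [-12.4   4.3] top z [18.8 19.6 20.4] fin 0 [nan nan] nan
slot 4 foot n 114 x [-37.3  32.9] y [-87.9 -54.6] top z [17.4 19.4 20.4] fin 0 [nan nan] nan
[405.9 228.9  79.6  56.    1. ] [406.3 228.7  45.2] 364
5x [0.83, -0.17, 0.74, 0, 0, np.float64(0.04), 0]
down 60, close, lift 80
5x [-0.79, 0.25, 0.0, 0, 0, np.float64(-0.04), -1]
5x [-0.8, 0.23, 0.0, 0, 0, np.float64(-0.04), -1]
5x [-0.8, 0.22, 0.0, 0, 0, np.float64(-0.04), -1]
5x [-0.81, 0.2, 0.0, 0, 0, np.float64(-0.05), -1]
5x [-0.82, 0.18, 0.0, 0, 0, np.float64(-0.04), -1]
```

Emit:
{"api": "jog_arm", "payload": {"increments": [[[0.83,-0.17,0.74,0,0,0.04,0],[0.83,-0.17,0.74,0,0,0.04,0],[0.83,-0.17,0.74,0,0,0.04,0],[0.83,-0.17,0.74,0,0,0.04,0],[0.83,-0.17,0.74,0,0,0.04,0]]]}}

```text
time: 37.35
tool_pos: [0.4054, 0.2296, 0.1492]
tcp_rot: [2.201, 2.242, 0.001]
wrist_force: [0.1, 0.1, 0.2]
width: 0.495
grip_force: 0.0
```

Emit:
{"api": "jog_arm", "payload": {"increments": [[[0,0,0.4,0,0,0,0],[0,0,0.5,0,0,0,0],[0,0,0.6,0,0,0,0],[0,0,0.5,0,0,0,0],[0,0,0,0,0,0,0]]]}}

```text
time: 37.77
tool_pos: [0.4034, 0.2276, 0.0869]
tcp_rot: [-2.198, -2.242, 0.01]
wrist_force: [-0.3, -0.0, 0.7]
width: 0.503
grip_force: 0.0
```

Emit:
{"api": "jog_arm", "payload": {"increments": [[[0,0,0,0,0,0,0],[0,0,0,0,0,0,-1],[0,0,0,0,0,0,-1],[0,0,0,0,0,0,-1],[0,0,0,0,0,0,-1]]], "force": 60}}

```text
time: 38.18
tool_pos: [0.4064, 0.2293, 0.0914]
tcp_rot: [2.198, 2.243, 0.004]
wrist_force: [0.8, 0.7, 2.5]
width: 0.154
grip_force: 59.3
```

Emit:
{"api": "jog_arm", "payload": {"increments": [[[0,0,0,0,0,0,-1],[0,0,-0.5,0,0,0,-1],[0,0,-0.8,0,0,0,-1],[0,0,-0.9,0,0,0,-1],[0,0,-0.8,0,0,0,-1]]]}}

```text
time: 38.6
tool_pos: [0.4046, 0.2286, 0.1808]
tcp_rot: [-2.199, -2.243, 0.002]
wrist_force: [-0.1, -0.4, -1.5]
width: 0.15
grip_force: 58.7
```

Emit:
{"api": "jog_arm", "payload": {"increments": [[[-0.79,0.25,0,0,0,-0.04,-1],[-0.79,0.25,0,0,0,-0.04,-1],[-0.79,0.25,0,0,0,-0.04,-1],[-0.79,0.25,0,0,0,-0.04,-1],[-0.79,0.25,0,0,0,-0.04,-1]]]}}

```text
time: 39.02
tool_pos: [0.4458, 0.1105, 0.18]
tcp_rot: [-2.175, -2.267, 0.0]
wrist_force: [-0.1, 0.9, -0.1]
width: 0.15
grip_force: 58.8
```

Emit:
{"api": "jog_arm", "payload": {"increments": [[[-0.8,0.23,0,0,0,-0.04,-1],[-0.8,0.23,0,0,0,-0.04,-1],[-0.8,0.23,0,0,0,-0.04,-1],[-0.8,0.23,0,0,0,-0.04,-1],[-0.8,0.23,0,0,0,-0.04,-1]]]}}

```text
time: 39.43
tool_pos: [0.4861, -0.0078, 0.1798]
tcp_rot: [-2.151, -2.289, 0.001]
wrist_force: [0.2, 1.0, -1.0]
width: 0.149
grip_force: 58.8
```

Emit:
{"api": "jog_arm", "payload": {"increments": [[[-0.8,0.22,0,0,0,-0.04,-1],[-0.8,0.22,0,0,0,-0.04,-1],[-0.8,0.22,0,0,0,-0.04,-1],[-0.8,0.22,0,0,0,-0.04,-1],[-0.8,0.22,0,0,0,-0.04,-1]]]}}

```text
time: 39.85
tool_pos: [0.5276, -0.1251, 0.1797]
tcp_rot: [-2.127, -2.311, 0.0]
wrist_force: [0.5, -0.6, -1.5]
width: 0.155
grip_force: 58.8
```

```bash
python3 -W ignore - <<'E'
from h import *
here(); held(shot("wrist","w15")); plan((*T2W(0,-.024),.18),TY,g=-1)
E
```

```text
t 39.85 [ 0.5276 -0.1251  0.1797] yaw 4.75 w 0.155 gf 58.8 F [ 0.5 -0.6 -1.5]
held n 6538 x [-20.6  28. ] y [-37.7  39.5] z [78.9 79.9 81.4]
5x [-0.8, 0.19, 0.0, 0, 0, np.float64(-0.05), -1]
5x [-0.8, 0.18, 0.0, 0, 0, np.float64(-0.04), -1]
```

Emit:
{"api": "jog_arm", "payload": {"increments": [[[-0.8,0.19,0,0,0,-0.05,-1],[-0.8,0.19,0,0,0,-0.05,-1],[-0.8,0.19,0,0,0,-0.05,-1],[-0.8,0.19,0,0,0,-0.05,-1],[-0.8,0.19,0,0,0,-0.05,-1]]]}}

```text
time: 40.32
tool_pos: [0.5672, -0.2416, 0.1796]
tcp_rot: [-2.096, -2.339, 0.0]
wrist_force: [0.4, -0.3, -1.4]
width: 0.152
grip_force: 58.8
```

Emit:
{"api": "jog_arm", "payload": {"increments": [[[-0.8,0.18,0,0,0,-0.04,-1],[-0.8,0.18,0,0,0,-0.04,-1],[-0.8,0.18,0,0,0,-0.04,-1],[-0.8,0.18,0,0,0,-0.04,-1],[-0.8,0.18,0,0,0,-0.04,-1]]]}}

```text
time: 40.73
tool_pos: [0.6081, -0.3575, 0.1794]
tcp_rot: [-2.071, -2.36, 0.0]
wrist_force: [0.7, -0.1, -0.9]
width: 0.152
grip_force: 58.8
```

Emit:
{"api": "jog_arm", "payload": {"increments": [[[0,0,0,0,0,0,-1],[0,0,0,0,0,0,-1],[0,0,0,0,0,0,-1],[0,0,0,0,0,0,-1],[0,0,0,0,0,0,-1]]]}}

```text
time: 41.15
tool_pos: [0.6079, -0.3556, 0.1798]
tcp_rot: [-2.071, -2.361, 0.0]
wrist_force: [0.3, -0.3, -1.2]
width: 0.149
grip_force: 58.8
```

```bash
python3 -W ignore - <<'E'
from h import *
s=here(); w=shot("wrist","w16"); held(w)
X=cloud(w); a=np.radians(TY);R=np.array([[np.cos(a),-np.sin(a)],[np.sin(a),np.cos(a)]]); L=(X[...,:2]-TO)@R*1e3; z=X[...,2]*1e3
hs=cv2.cvtColor(w['im'],cv2.COLOR_BGR2HSV)
k=(z>8)&(z<20)&(hs[...,2]<70)&(abs(L[...,0])<60)&(abs(L[...,1])<60); print("blank foot",k.sum(),np.percentile(L[k],[2,98],axis=0).round(1).tolist())
k=(z>40)&(z<60)&(abs(L[...,0])<30)&(L[...,1]>10)&(L[...,1]<60); print("blank fin",k.sum(),L[k].mean(0))
o=(mask(w,*ORANGE)>0)&(z>26)&(z<36); q=L[o]; print("rim n",len(q),q.min(0),q.max(0))
plan((*T2W(0,-.024),.100),TY,g=-1)
E
```

```text
t 41.15 [ 0.6079 -0.3556  0.1798] yaw 7.5 w 0.149 gf 58.8 F [ 0.3 -0.3 -1.2]
held n 6239 x [-20.6  27.8] y [-37.9  39.1] z [78.9 79.9 81.1]
blank foot 655 [[-38.2, 24.0], [38.5, 48.2]]
blank fin 585 [ 0.90753152 36.3546713 ]
rim n 2478 [-61.6950069  -70.09461643] [68.29898166 59.1140493 ]
5x [-0.04, 0.01, 0.53, 0, 0, np.float64(0.0), -1]
```

View pics/w16.png

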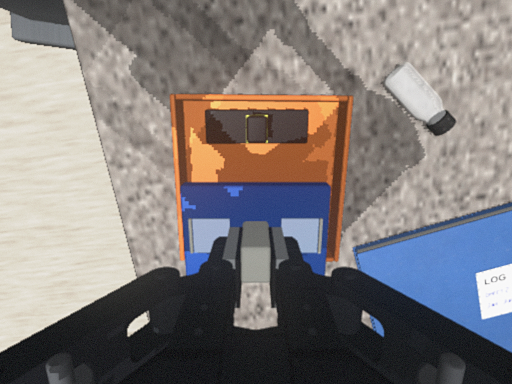

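Emit:
{"api": "jog_arm", "payload": {"increments": [[[-0.04,0.01,0.7,0,0,0,-1],[-0.04,0.01,0.7,0,0,0,-1],[-0.04,0.01,0.6,0,0,0,-1],[-0.04,0.01,0.4,0,0,0,-1],[-0.04,0,0.25,0,0,0,-1]]]}}

```text
time: 41.62
tool_pos: [0.6093, -0.3615, 0.0985]
tcp_rot: [-2.07, -2.36, 0.001]
wrist_force: [-0.7, -0.1, -1.3]
width: 0.155
grip_force: 58.8
```

Emit:
{"api": "jog_arm", "payload": {"increments": [[[0,0,0.04,0,0,0,-1],[0,0,0.04,0,0,0,-1],[0,0,0.04,0,0,0,-1],[0,0,0.02,0,0,0,-1],[0,0,0,0,0,0,-1]]]}}

```text
time: 42.03
tool_pos: [0.6108, -0.363, 0.0975]
tcp_rot: [2.071, 2.36, 0.0]
wrist_force: [-0.2, -0.1, -0.7]
width: 0.149
grip_force: 58.8
```

Emit:
{"api": "jog_arm", "payload": {"increments": [[[0,0,0.05,0,0,0,-1],[0,0,0.03,0,0,0,-1],[0,0,0,0,0,0,0],[0,0,0,0,0,0,0],[0,0,0,0,0,0,0]]]}}

```text
time: 42.45
tool_pos: [0.6103, -0.3627, 0.0941]
tcp_rot: [2.072, 2.361, 0.0]
wrist_force: [-1.3, 0.4, -0.4]
width: 0.5
grip_force: 0.0
```

Emit:
{"api": "jog_arm", "payload": {"increments": [[[0,0,0,0,0,0,0],[0,0,-0.4,0,0,0,0],[0,0,-0.8,0,0,0,0],[0,0,-1,0,0,0,0],[0,0,-1,0,0,0,0]]]}}

```text
time: 42.87
tool_pos: [0.6096, -0.3623, 0.1906]
tcp_rot: [-2.071, -2.36, 0.0]
wrist_force: [0.5, -0.1, 0.4]
width: 0.5
grip_force: 0.0
```

Emit:
{"api": "jog_arm", "payload": {"increments": [[[0.3,0,-1,0,0,0.15,0],[0.8,0,-1,0,0,0.15,0],[0.8,0,0,0,0,0.15,0],[0.8,0,0,0,0,0.15,0],[0.8,0,0,0,0,0.15,0]]]}}

```text
time: 43.28
tool_pos: [0.6005, -0.2575, 0.2524]
tcp_rot: [2.163, 2.274, 0.002]
wrist_force: [0.0, 0.4, 0.3]
width: 0.498
grip_force: 0.0
```

Emit:
{"api": "jog_arm", "payload": {"increments": [[[0.8,0,0,0,0,0.1,0],[0.8,0,0,0,0,0,0],[0,0,0,0,0,0,0],[0,0,0,0,0,0,0],[0,0,0,0,0,0,0]]]}}

```text
time: 43.7
tool_pos: [0.5983, -0.2105, 0.2508]
tcp_rot: [2.174, 2.266, -0.0]
wrist_force: [0.2, 1.1, -0.2]
width: 0.497
grip_force: 0.0
```

```bash
python3 -W ignore - <<'E'
from h import *
s=here(); w=shot("wrist","w17"); ladder(w)
X=cloud(w); a=np.radians(LY);R=np.array([[np.cos(a),-np.sin(a)],[np.sin(a),np.cos(a)]]); L=(X[...,:2]-LO)@R*1e3; z=X[...,2]*1e3
k=(L[...,1]<-100)&(L[...,1]>-180)&(z>30)&(z<75)&(abs(L[...,0])<110); hs=cv2.cvtColor(w['im'],cv2.COLOR_BGR2HSV)
dark=k&(hs[...,2]<60)&(hs[...,1]<120); q=np.c_[L[dark],z[dark]]; print("pad",len(q),np.percentile(q,[2,50,98],axis=0).round(1).tolist())
r=k&(mask(w,*RED)>0); q=np.c_[L[r],z[r]]; print("red",len(q),np.percentile(q,[2,50,98],axis=0).round(1).tolist())
c=shot("scene"); cv2.imwrite("pics/s2c.png",cv2.resize(c['im'][150:310,220:460],None,fx=3,fy=3))
E
```

```text
t 43.7 [ 0.5983 -0.2105  0.2508] yaw 2.38 w 0.497 gf 0.0 F [ 0.2  1.1 -0.2]
slot 3 foot n 443 x [-47.7  28.3] y [-32.9 -29.1] top z [18.6 19.7 20.7] fin 0 [nan nan] nan
slot 4 foot n 2531 x [-36.3  40.6] y [-87.7 -45.4] top z [18.7 19.7 20.7] fin 442 [  2.  -66.9] 53.4
pad 2754 [[-65.2, -155.7, 50.4], [-43.4, -134.4, 58.5], [-20.0, -114.6, 65.2]]
red 3572 [[-69.8, -158.6, 31.4], [2.8, -134.6, 41.8], [36.4, -111.3, 64.1]]
```

View pics/w17.png

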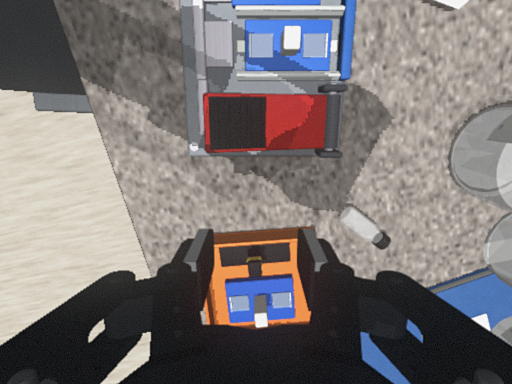

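View pics/s2c.png

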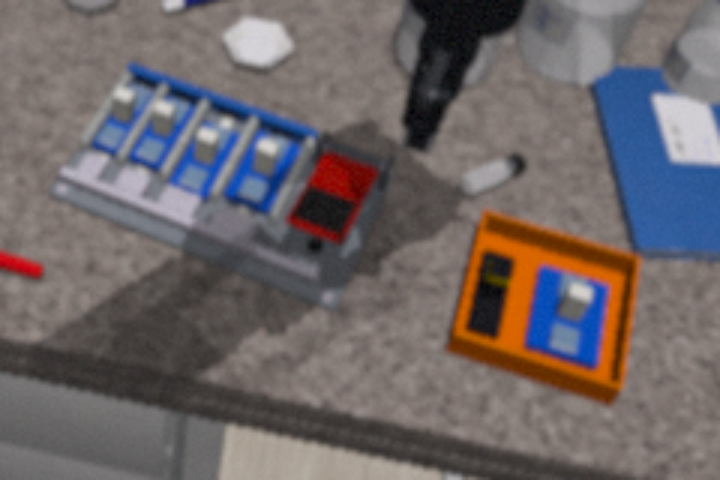

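Run:
```python
from h import *
p=plan((*L2W(-.043,-.1345),.142),LY,g=-1); print(L2W(-.043,-.1345))
```

```text
5x [0.37, -0.09, 0.72, 0, 0, np.float64(-0.0), -1]
[ 0.58193869 -0.15586311]
```

Emit:
{"api": "jog_arm", "payload": {"increments": [[[0.37,-0.09,0.72,0,0,0,-1],[0.37,-0.09,0.72,0,0,0,-1],[0.37,-0.09,0.72,0,0,0,-1],[0.37,-0.09,0.72,0,0,0,-1],[0.37,-0.09,0.6,0,0,0,-1]]]}}

```text
time: 44.22
tool_pos: [0.5818, -0.1559, 0.144]
tcp_rot: [-2.177, -2.264, 0.001]
wrist_force: [0.0, -0.6, 0.6]
width: -0.003
grip_force: 0.0
```

Emit:
{"api": "jog_arm", "payload": {"increments": [[[0,0,0.1,0,0,0,-1],[0,0,0,0,0,0,-1],[0,0,0,0,0,0,-1],[0,0,0,0,0,0,-1],[0,0,0,0,0,0,-1]]]}}

```text
time: 44.63
tool_pos: [0.5838, -0.1565, 0.1445]
tcp_rot: [2.174, 2.263, 0.002]
wrist_force: [-0.8, -0.8, -0.5]
width: 0.002
grip_force: 0.0
```

Emit:
{"api": "jog_arm", "payload": {"increments": [[[0,0,0.1,0,0,0,-1],[0,0,0.1,0,0,0,-1],[0,0,0.1,0,0,0,-1],[0,0,0.1,0,0,0,-1],[0,0,0.1,0,0,0,-1]]]}}

```text
time: 45.05
tool_pos: [0.5821, -0.1553, 0.1272]
tcp_rot: [-2.175, -2.266, 0.0]
wrist_force: [-0.6, -0.0, 3.7]
width: -0.004
grip_force: 1.3
```

Emit:
{"api": "jog_arm", "payload": {"increments": [[[0,0,0.1,0,0,0,-1],[0,0,0.1,0,0,0,-1],[0,0,0.1,0,0,0,-1],[0,0,0,0,0,0,-1],[0,0,0,0,0,0,-1]]]}}

```text
time: 45.47
tool_pos: [0.5823, -0.1553, 0.1185]
tcp_rot: [-2.175, -2.266, 0.0]
wrist_force: [-3.1, -0.7, 4.3]
width: 0.003
grip_force: 1.8
```

Run:
```python
from h import *
here()
```

```text
t 45.4667 [ 0.5823 -0.1553  0.1185] yaw 2.36 w 0.003 gf 1.8 F [-3.1 -0.7  4.3]
```

Pressing; about 14 mm remain to the stop, so I continue slowly.

Emit:
{"api": "jog_arm", "payload": {"increments": [[[0,0,0.1,0,0,0,-1],[0,0,0.1,0,0,0,-1],[0,0,0.1,0,0,0,-1],[0,0,0.08,0,0,0,-1],[0,0,0,0,0,0,-1]]]}}

```text
time: 45.88
tool_pos: [0.5817, -0.1554, 0.1072]
tcp_rot: [-2.174, -2.266, 0.002]
wrist_force: [-4.6, -0.2, 7.3]
width: -0.003
grip_force: 3.0
```

Emit:
{"api": "jog_arm", "payload": {"increments": [[[0,0,0.03,0,0,0,-1],[0,0,0.03,0,0,0,-1],[0,0,0.03,0,0,0,-1],[0,0,0,0,0,0,-1],[0,0,0,0,0,0,-1]]]}}

```text
time: 46.3
tool_pos: [0.5816, -0.1554, 0.1049]
tcp_rot: [-2.174, -2.266, 0.002]
wrist_force: [-5.2, -0.6, 7.7]
width: -0.003
grip_force: 3.8
```

Emit:
{"api": "jog_arm", "payload": {"increments": [[[0,0,0.03,0,0,0,-1],[0,0,0.03,0,0,0,-1],[0,0,0.03,0,0,0,-1],[0,0,0,0,0,0,-1],[0,0,0,0,0,0,-1]]]}}

```text
time: 46.72
tool_pos: [0.5814, -0.1554, 0.1022]
tcp_rot: [-2.174, -2.266, 0.003]
wrist_force: [-5.9, -1.3, 9.3]
width: -0.001
grip_force: 4.2
```

Emit:
{"api": "jog_arm", "payload": {"increments": [[[0,0,0.02,0,0,0,-1],[0,0,0.02,0,0,0,-1],[0,0,0,0,0,0,-1],[0,0,0,0,0,0,-1],[0,0,0,0,0,0,-1]]]}}

```text
time: 47.13
tool_pos: [0.5813, -0.1554, 0.1013]
tcp_rot: [-2.174, -2.266, 0.003]
wrist_force: [-7.1, -1.0, 10.6]
width: -0.002
grip_force: 5.1
```

Emit:
{"api": "jog_arm", "payload": {"increments": [[[0,0,0.03,0,0,0,-1],[0,0,0.03,0,0,0,-1],[0,0,0.02,0,0,0,-1],[0,0,0,0,0,0,-1],[0,0,0,0,0,0,-1]]]}}

```text
time: 47.55
tool_pos: [0.5815, -0.1555, 0.1008]
tcp_rot: [-2.174, -2.266, 0.003]
wrist_force: [-10.9, 0.2, 22.0]
width: 0.002
grip_force: 10.7
```

```bash
python3 -W ignore - <<'E'
from h import *
here()
E
```

```text
t 47.55 [ 0.5815 -0.1555  0.1008] yaw 2.37 w 0.002 gf 10.7 F [-10.9   0.2  22. ]
```

Emit:
{"api": "jog_arm", "payload": {"increments": [[[0,0,-0.1,0,0,0,-1],[0,0,-0.2,0,0,0,-1],[0,0,-0.2,0,0,0,-1],[0,0,-0.3,0,0,0,-1],[0,0,-0.4,0,0,0,-1]]]}}

```text
time: 47.97
tool_pos: [0.5824, -0.1551, 0.1343]
tcp_rot: [-2.175, -2.266, -0.0]
wrist_force: [0.2, -0.6, -0.6]
width: -0.002
grip_force: 0.0
```

Emit:
{"api": "jog_arm", "payload": {"increments": [[[0,0,-0.8,0,0,0,-1],[0,0,-0.9,0,0,0,-1],[0,0,-0.9,0,0,0,-1],[0.5,0.3,-0.9,0,0,0,-1],[0.8,0.3,-0.6,0,0,0,-1]]]}}

```text
time: 48.38
tool_pos: [0.5993, -0.117, 0.2605]
tcp_rot: [2.176, 2.261, 0.002]
wrist_force: [1.5, -0.2, 0.4]
width: 0.0
grip_force: 0.0
```

Emit:
{"api": "jog_arm", "payload": {"increments": [[[0.9,0.2,0,0,0,0,-1],[0.9,0.1,0,0,0,0,-1],[0.9,0,0,0,0,0,-1],[0,0,0,0,0,0,-1],[0,0,0,0,0,0,-1]]]}}

```text
time: 48.8
tool_pos: [0.604, -0.0328, 0.2571]
tcp_rot: [-2.172, -2.269, 0.001]
wrist_force: [-0.0, -0.1, -0.2]
width: -0.001
grip_force: 0.0
```

Emit:
{"api": "jog_arm", "payload": {"increments": [[[0,0,0,0,0,0,-1],[0,0,0,0,0,0,-1],[0,0,0,0,0,0,-1],[0,0,0,0,0,0,-1],[0,0,0,0,0,0,-1]]]}}

```text
time: 49.22
tool_pos: [0.6044, -0.0351, 0.2571]
tcp_rot: [-2.177, -2.265, 0.0]
wrist_force: [-0.7, -0.2, 0.3]
width: -0.001
grip_force: 0.0
```

```bash
python3 -W ignore - <<'E'
from h import *
here(); w=shot("wrist","w18"); ladder(w)
E
```

```text
t 49.2167 [ 0.6044 -0.0351  0.2571] yaw 2.29 w -0.001 gf 0.0 F [-0.7 -0.2  0.3]
slot 1 foot n 712 x [-28.6  48.9] y [59.6 84.7] top z [18.5 19.6 20.6] fin 343 [10.  72.4] 53.5
slot 2 foot n 1107 x [-28.9  48.6] y [18.1 48.1] top z [18.6 19.7 20.6] fin 321 [10.1 33.5] 53.3
slot 3 foot n 1332 x [-28.5  48.8] y [-31.9   4.7] top z [18.6 19.6 20.5] fin 281 [  9.9 -13.1] 53.4
slot 4 foot n 1357 x [-28.1  48.7] y [-86.7 -44.1] top z [18.4 19.6 20.5] fin 228 [ 10.8 -63.4] 53.3
```

View pics/w18.png

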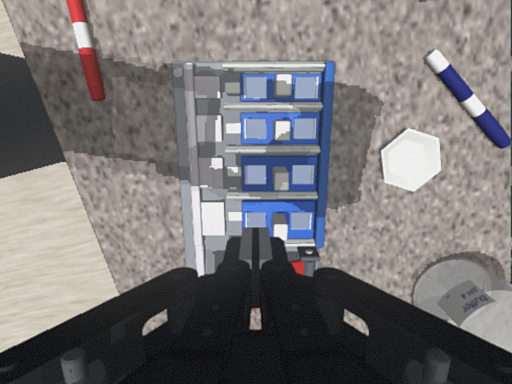

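All four carriers sit at the slot floor, about 10 mm along x and flush against the fence. The arm is clear, so I am handing the job in.

```bash
python3 -c "
from workcell import bot
print(bot.finish_job())"
```

```text
the job is handed in; nothing more can be done
None
```

Job handed in at about 49 s: the four carriers are fully down in slots 1–4 and flush against the fence after the treadle press, and the blank and the 56 mm carrier lie flat in the tray. I sorted the carriers by camera-measured width (narrowest first), so each went straight into its first free slot; the 56 mm one was not physically tried, as it is wider than the widest slot (47 mm).

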